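# Snap the electronics cover onto a sprung class rover

### The arm

A 6-joint arm with a two-finger parallel gripper is mounted at the origin on the work surface. World frame = base frame: x ahead of the robot, y to its left, z up, the work surface at z = 0. Lengths are in mm, angles in rad, forces in N, time in s.
With the tool pointing down it reaches from about 350 to 875 mm from the base axis. Payload 15.5 kg.
Tool frame: the origin (TCP) lies midway between the tips of the shut fingers; the grasp point (between the pads) lies 19 mm behind it; z points along the fingers, x is the direction in which the jaws open and shut, and the axes are right-handed (so a half turn about z gives the same grasp; the last joint's range is limited). The gripper opens to 85 mm and grips with 20 to 120 N. Pads are 22 mm wide; open, the fingers measure 114 mm over their backs; the gripper's body (76 mm by 85 mm) begins 54 mm behind the grasp point. The pads swing forward as they close: fully open they stand 13 mm farther back than shut.
Start: joints at [1.149, 0.494, 1.345, -0, 1.302, -0.096], TCP at [200.629, 591.924, 231.277] pointing down, gripper open.
Joint ranges: [-2.91, 2.91], [-0.82, 2.16], [0.22, 2.67], [-1.22, 4.37], [0.12, 2.79], [-3.08, 3.08]. Speed limits (rad/s): [1.89, 1.89, 2.57, 3.01, 3.01, 3.01].

### API

Orientations are given as a unit quaternion [x, y, z, w].
In Python, from plant import ctrl gives the robot as it stands.
- The arm moves only by the tool servo_tool, never from a script. Its argument "rows" is a list of rows, each an object of numbers: "rx", "ry", "rz": the turn, a rotation vector about the world's x, y, z in degrees; "dx", "dy", "dz": the shift along the world's x, y, z in cm; "fingers": the closure, from 0 (fully open) to 1 (shut). A call has 1 to 5 rows; each row shifts and turns the pose as measured when the row begins; what a row does not reach is not made up. A row lasts 1/8 s, in which the tool goes at most 62.5 mm and 10.7 degrees, less where a joint would pass 70% of its speed; a pose out of reach is approached as far as the arm can. A call is refused whole if a number of a shift passes 6.25 or a number of a turn 10.7, either way. A call with a gripper value outside its range is refused whole. The fingers move at their own pace and stop on an object; "squeeze" is the grip in N (left out, the last holds). Time passes only in rows, so rows that do not move let the fingers close. It gives the time, the measured TCP pose, the force and the opening at its end, in the units of the state.
- ctrl.get_state(): the state, without advancing time (a new reading comes with each control period).
- ctrl.camera(name): name is "scene" or "top"; returns the picture (480x640x3 uint8, red, green, blue); there is no depth.
- ctrl.camera_model(name): a dict with "fx", "fy", "cx", "cy" (pixels), "cam_to_world" (4x4, takes a point from camera to world coordinates). Camera axes: x right, y up, looking along -z (the intrinsics and any distortion apply to the point x, -y, -z); pixel columns grow to the right and rows downward; lengths in mm; the calibration is good to about 2 mm. A picture is of the moment at which its call begins. camera_model takes no time and is no camera call.
- ctrl.job_done(): hands the job in, once; it reports no verdict.
Trained networks look in the newest picture that a camera, given by its name, has taken for a name from the list of things; names that differ only in an ending like _2 or _b are one class to them, and where a whole thing is asked for, a point or a joint stands for the part that bears it (a point fixed in the world has none). Each returns a list of dicts, best first, with "conf" (0 to 1); they miss things now and then, are a little off and sometimes report something else, mostly with a low value. They report only what shows in the picture. A call takes as long as a camera call. They do not tell look-alikes from the thing itself.
- ctrl.find_in(camera, label): "bbox" ([left, top, right, bottom] in pixels, round what is visible of it).
- ctrl.tip_of(camera, label): "centre" ([column, row] in pixels: a listed point, or the origin of a listed thing).
The state is a dict: "clock": time; "qpos": joint angles; "qd": joint speeds; "effort": joint torques, N m; "tool_pos": TCP position; "orientation": TCP orientation; "ft_force": force on the tool from outside, world axes, zero at the start; "moment": the same for the moment, N m; "gripper_width": opening from 0.0 (shut) to 1.0 (fully open).
Only numpy, scipy, OpenCV 4.12 (cv2) and the standard library are available. Lean on these libraries where they do the work, as an engineer would, in place of code of your own. Each camera call takes 0.05 s, during which the arm holds its last target.

### The job

The class rover's electronics bay is standing open. Fit its loose cover over the bay, with the notch round the power switch, and press it straight down until all four clip arms have snapped under the rim and the cover is fully home at both ends. The rover rides on springs: press only as hard as the clips need and never squash it down onto its bump stops; let go at the end and leave the other things on the table where they lie.

Things in the scene. Friction and masses are not known exactly. Their poses are not given: they have to be found in the camera images.
- cover: Loose grey plastic cover, 0.1 to 0.15 kg, upright on its four clip arm tips: flat plate 136 mm (x) by 73 mm (y), 3 mm thick, underside 15.5 mm above the tips; grip block on its middle. +x points to the end with the switch notch (18 mm long, 21 wide, mid-end); z up. Origin: centre, level with the tips. Four round-ended 5 mm pins, 12 mm long, under its corners drop inside the bay, 1 to 2 mm clear.
- cover_grip (a point): Centre of the cover's grip block: 40 mm long (x), 46 mm wide (y), 20 mm high, solid, standing on the plate. The point is 10 mm above the plate's top and 28.5 mm above the clip arm tips. Take the cover here, across the 46 mm. Axes as cover.
- cover_front (a point): Point on the plate's top, mid-width, 36 mm along +x from the cover's centre, just inboard of the front pair of clip arms (at 46 mm); the plate is flat here from 20 mm (grip block) to 50 mm (notch). Press here to snap the front pair. Axes as cover.
- cover_rear (a point): Point on the plate's top, mid-width, 36 mm along -x from the cover's centre, just inboard of the rear pair of clip arms (at 46 mm); flat from 20 to 68 mm. Press here to snap the rear pair. Axes as cover.
- bay_rim (a point): The rover's open bay: black tub 132 mm (x) by 60 mm (y), walls 3 mm, 29 mm deep. Point: centre of its mouth, level with the rim, about 114 mm above the table. +x points to the end with the power switch; z up. A bead 6.5 to 9 mm below the rim stands out 3 mm along both long sides. Cover home: its x along this x, plate underside on the rim, cover_front and cover_rear 3 mm, cover_grip 13 mm above this point.
- switch_top (a point): Top of the power switch, a white post 9 by 14 mm with a black slide cap inside the bay, 57 mm along the bay's +x from its centre, standing 10 mm above the rim (13 mm with its cap, the point). The cover's notch goes round it. The rover's distance sensor is on the same end of the deck.
- rover: The rover's wheels and under-frame, which do not move: 237 mm long (x, sensor end at +x), 194 mm wide, wheels 76 mm high. Origin on the table under the bay's centre. The deck with the bay rides on springs above it; it also pitches a few degrees under an off-centre push (10 N m per rad).
- suspension (a joint): How far the rover's deck has sunk on its springs, in m: about 0 at rest, grows as it is pushed down, about 1.6 N per mm. The rubber bump stops are reached at 0.020 (about 31 N).
- clip_front_left (a joint): Angle (rad) of the clip arm at cover x +46, y +35 mm: under 0.1 free or snapped under the bead, 0.14 to 0.2 on its way over, + outwards. Merely laid on, hooks rest on the bead, plate 5 to 7.5 mm above home; an end not snapped stays 1.5 mm high or more, and springs back if let go early. An end gives way at 12 to 22 N pressed over it, with a drop in force; all four at once need 18 to 30 N.
- clip_front_right (a joint): The same for the arm at cover x +46, y -35 mm.
- clip_rear_left (a joint): The same for the arm at cover x -46, y +35 mm.
- clip_rear_right (a joint): The same for the arm at cover x -46, y -35 mm.
- spare_wheel: Bystander: spare rover wheel lying flat, black tyre 76 mm across, 28 mm high. Origin at the centre of its underside.
- screwdriver: Bystander: black-handled screwdriver 170 mm long lying on the table along its x. Origin under its middle.
- angle_beam: Bystander: flat L-shaped aluminium beam with holes, 120 by 64 mm, 6 mm thick. Origin on the underside in the middle of the long leg.
Things that resemble listed ones, but are neither listed nor needed, are in the scene too. What is shaped like the cover but brown or pink is not meant.

How it is judged:
By the outcome, as a careful person would: the job done as asked, in the order asked, and still so for the second after the job is handed in, with the robot touching nothing.
It also fails if it takes over 51 s, if anything falls off the work surface, if the arm or the gripper's body presses on something with over 40 N, if the wrist force passes 120 N, or if a joint passes its speed limit or range.

## Working session

There is one attempt and no reset: what is moved stays moved. The work goes in short steps, Python scripts to look and compute and a tool call to move; the robot and the scene stay as the last step left them, time stands still between calls to the robot, and variables do not carry over. Pictures are saved under pics/ and viewed, and the job is handed in when it is done.

Besides the shell and the picture viewer there is one more tool, called after "Call:" as name(argument=value, ...) on one line, values as JSON. servo_tool: Moves the arm, as the interface text tells. Its arguments: {"type":"object","properties":{"rows":{"type":"array","items":{"type":"object","properties":{"rx":{"type":"number"},"ry":{"type":"number"},"rz":{"type":"number"},"dx":{"type":"number"},"dy":{"type":"number"},"dz":{"type":"number"},"fingers":{"type":"number"}}}},"squeeze":{"type":"number"}},"required":["rows"]}

```bash
mkdir -p pics
cat > h.py <<'E'
import numpy as np, cv2
from plant import ctrl
def ray(cam,px):
    m=ctrl.camera_model(cam); T=np.array(m["cam_to_world"])
    d=np.array([(px[0]-m["cx"])/m["fx"],-(px[1]-m["cy"])/m["fy"],-1.])
    return T[:3,3],T[:3,:3]@d
def atz(cam,px,z):
    o,d=ray(cam,px); return o+d*(z-o[2])/d[2]
def proj(cam,P):
    m=ctrl.camera_model(cam); T=np.linalg.inv(np.array(m["cam_to_world"]))
    p=T[:3,:3]@np.array(P,float)+T[:3,3]
    return np.array([m["cx"]+m["fx"]*p[0]/-p[2], m["cy"]-m["fy"]*p[1]/-p[2]])
def tri(p1,p2):
    o1,d1=ray("scene",p1);o2,d2=ray("top",p2)
    A=np.stack([d1,-d2],1);s=np.linalg.lstsq(A,o2-o1,rcond=None)[0]
    a=o1+s[0]*d1;b=o2+s[1]*d2
    return (a+b)/2,np.linalg.norm(a-b)
def snap(cam,name):
    im=ctrl.camera(cam); cv2.imwrite("pics/"+name+".png",cv2.cvtColor(im,cv2.COLOR_RGB2BGR)); return im
E
python3 - <<'E'
from h import *
for c in("scene","top"):
    snap(c,c+"0"); print({k:np.round(v,3).tolist() if not isinstance(v,str) else v for k,v in ctrl.camera_model(c).items()})
    for l in("cover","cover_grip","cover_front","cover_rear","bay_rim","switch_top"):
        print(c,l,[(np.round(d["centre"],1).tolist(),round(d["conf"],2)) for d in ctrl.tip_of(c,l)])
    print([(np.round(d["bbox"]).tolist(),round(d["conf"],2)) for d in ctrl.find_in(c,"cover")])
print(ctrl.get_state())
E
```

```text
{'fx': 608.606, 'fy': 608.606, 'cx': 316.452, 'cy': 240.633, 'cam_to_world': [[-0.671, -0.56, 0.486, 1145.0], [0.741, -0.512, 0.434, 589.747], [0.006, 0.651, 0.759, 1020.287], [0.0, 0.0, 0.0, 1.0]]}
scene cover [([378.9, 308.5], 0.95), ([439.5, 367.9], 0.93), ([437.1, 240.8], 0.9), ([372.1, 441.4], 0.87)]
scene cover_grip [([439.1, 238.2], 0.89), ([369.5, 434.4], 0.86), ([377.9, 295.9], 0.85), ([444.2, 362.7], 0.6)]
scene cover_front [([435.7, 382.2], 0.88), ([432.2, 250.4], 0.85), ([375.7, 315.4], 0.75), ([385.5, 431.8], 0.7)]
scene cover_rear [([448.5, 347.3], 0.95), ([350.2, 438.5], 0.83), ([448.6, 225.6], 0.82), ([384.0, 288.8], 0.72), ([376.6, 296.7], 0.61), ([377.3, 307.2], 0.16)]
scene bay_rim [([240.3, 166.8], 0.86), ([375.9, 307.4], 0.58)]
scene switch_top [([221.8, 175.9], 0.75)]
[([327.0, 413.0, 412.0, 462.0], 0.89), ([411.0, 327.0, 473.0, 407.0], 0.85), ([351.0, 273.0, 407.0, 338.0], 0.8), ([409.0, 214.0, 466.0, 268.0], 0.59)]
{'fx': 562.169, 'fy': 562.169, 'cx': 310.36, 'cy': 243.765, 'cam_to_world': [[-0.01, 0.986, -0.165, 304.467], [-1.0, -0.012, -0.007, 67.771], [-0.0
[... 699 characters left out ...]
]
{'clock': 0.8, 'qpos': array([ 1.14849892e+00,  4.93592009e-01,  1.34552254e+00, -1.55441491e-05,
        1.30248284e+00, -9.55171032e-02]), 'qd': array([ 8.18299726e-04,  3.93041156e-05, -9.61004056e-04, -4.92558407e-04,
       -8.76545709e-04,  2.25875815e-05]), 'effort': array([-9.82693127e-04, -8.81966257e+01, -3.84248686e+01, -4.10372550e-04,
        1.55197475e-03, -6.91878938e-06]), 'tool_pos': array([200.63164333, 591.91623038, 231.27428718]), 'orientation': array([8.12708890e-01, 5.82669941e-01, 1.71747842e-06, 7.66959158e-06]), 'ft_force': array([-0.04888073, -0.65682943, -0.5333882 ]), 'moment': array([ 0.00098809, -0.04678378, -0.02331605]), 'gripper_width': 0.9987751647188978}
```

View pics/scene0.png

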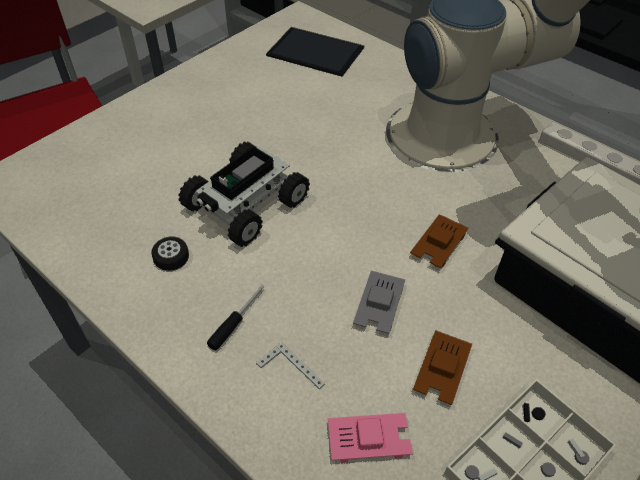

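View pics/top0.png

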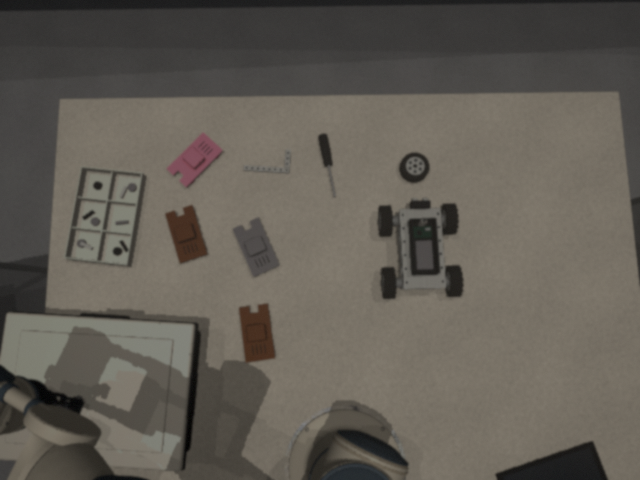

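Run:
```python
import cv2,numpy as np
s=cv2.imread("pics/scene0.png");t=cv2.imread("pics/top0.png")
a=cv2.resize(s[205:475,310:490],None,fx=2.2,fy=2.2,interpolation=3)
b=cv2.resize(t[130:375,150:300],None,fx=2.4,fy=2.424,interpolation=3)
h=min(a.shape[0],b.shape[0]);cv2.imwrite("pics/crop0.png",np.hstack([a[:h],b[:h]]))
```

```text
(no output)
```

View pics/crop0.png

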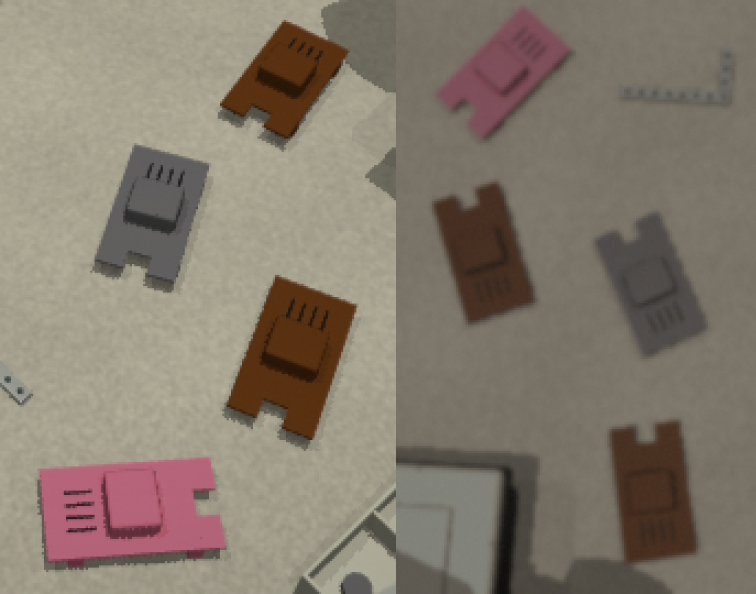

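The choices are grey at scene (380,302), brown at (440,240) and (443,366), and pink at (370,437). Only the grey one matches the description. Its notch end points toward the lower left in scene and up in top.

```bash
cat >> h.py <<'E'
def rect(cam,mask,z):
    c=max(cv2.findContours(mask,cv2.RETR_EXTERNAL,cv2.CHAIN_APPROX_NONE)[0],key=cv2.contourArea)
    P=np.array([atz(cam,p[0],z)[:2] for p in c],np.float32)
    return cv2.minAreaRect(P)
E
python3 - <<'E'
from h import *
s=cv2.imread("pics/scene0.png");t=cv2.imread("pics/top0.png")
print(s[302,360],s[310,365],s[285,340], t[240,245],t[240,225],t[262,270])
print(t[240:250,395:455:2].mean(2)[5].round())
for cam,im,roi in(("scene",s,(340,262,420,345)),("top",t,(228,210,285,282))):
    x0,y0,x1,y1=roi;m=np.zeros(im.shape[:2],np.uint8)
    r=im[y0:y1,x0:x1].astype(int); 
    k=(r[...,2]-r[...,0]); 
    mm=(k<8)
    m[y0:y1,x0:x1]=mm*255
    m=cv2.morphologyEx(m,cv2.MORPH_CLOSE,np.ones((3,3)))
    cv2.imwrite(f"pics/m_{cam}.png",cv2.resize(m[y0:y1,x0:x1],None,fx=4,fy=4,interpolation=0))
    print(cam,rect(cam,m,18.5))
# network points
for z,l,a,b in((28.5,'grip',(377.9,295.9),(252.1,245.2)),(18.5,'front',(375.7,315.4),(252.7,235.3)),(18.5,'rear',(384,288.8),(258.9,258)),(114,'bay',(240.3,166.8),(428,246.5)),(127,'sw',(221.8,175.9),(425.2,221.1))):
    print(l,atz('scene',a,z).round(1),atz('top',b,z).round(1),tri(a,b))
E
```

```text
[95 96 98] [95 95 97] [140 159 164] [73 75 79] [105 117 124] [72 75 78]
[ 98.  72.  58.  82. 109. 101.  96.  66.  32.  32.  48.  71.  73.  74.
  74.  73.  74.  73.  62.  32.  29.  47.  99. 107. 101. 111. 114. 112.
 111. 113.]
scene ((535.7449951171875, 216.43502807617188), (137.42930603027344, 72.99891662597656), 23.891380310058594)
top ((533.3516845703125, 215.8307647705078), (131.26864624023438, 70.21649169921875), 23.533130645751953)
grip [535.  210.6  28.5] [535.3 223.5  28.5] (array([536.88634535, 218.07579544,  36.31701875]), np.float64(10.731797467552147))
front [568.5 232.7  18.5] [562.4 223.3  18.5] (array([563.20608849, 226.58729612,   7.10079839]), np.float64(4.832203981437529))
rear [506.6 204.9  18.5] [504.2 207.3  18.5] (array([505.14847086, 205.96612562,  17.62480108]), np.float64(3.2886423865568255))
bay [ 519.6 -194.2  114. ] [ 513.1 -198.9  114. ] (array([ 514.42822645, -200.51184584,  106.58448188]), np.float64(0.28944464878442083))
sw [ 574.7 -191.1  127. ] [ 571.3 -192.4  127. ] (array([ 572.33297994, -193.47518221,  123.69688721]), np.float64(1.0599886866168748))
```

Run:
```python
import cv2,numpy as np
s=cv2.imread("pics/scene0.png");t=cv2.imread("pics/top0.png")
a=cv2.resize(s[135:250,170:315],None,fx=5.4,fy=5.4,interpolation=2)[:600]
cv2.imwrite("pics/ra.png",np.clip(a*1.5,0,255).astype('uint8'))
b=cv2.resize(t[195:305,370:470],None,fx=5.4,fy=5.4,interpolation=2)
cv2.imwrite("pics/rb.png",np.clip(b*1.8,0,255).astype('uint8'))
```

```text
(no output)
```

View pics/ra.png

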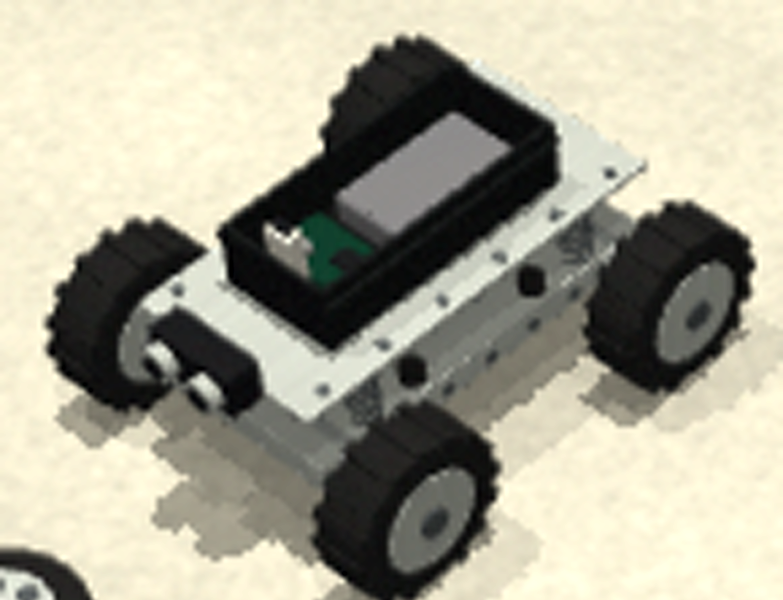

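View pics/rb.png

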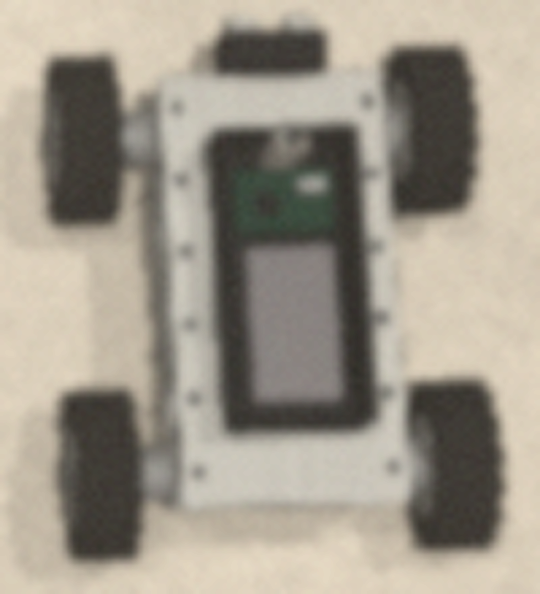

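View pics/m_scene.png

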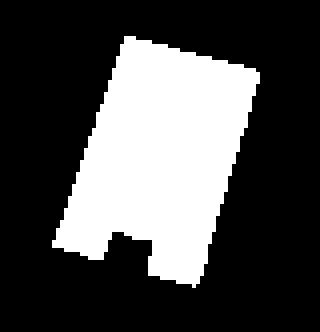

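View pics/m_top.png

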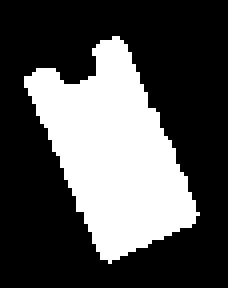

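Run:
```python
from h import *
sc=[(222,234),(330,300),(556,130),(465,68)]
P=[atz("scene",(170+a/5.4,135+b/5.4),114)[:2] for a,b in sc]
print(np.round(P,1)); r=cv2.minAreaRect(np.array(P,np.float32)); print("scene",r,np.mean(P,0))
tc=[(213,130),(355,128),(378,422),(228,432)]
P=[atz("top",(370+a/5.4,195+b/5.4),114)[:2] for a,b in tc]
print(np.round(P,1));print("top",cv2.minAreaRect(np.array(P,np.float32)),np.mean(P,0))
P=np.array(P)
for i in range(4):
    d=P[(i+1)%4]-P[i]; print(np.linalg.norm(d).round(1),np.degrees(np.arctan2(d[1],d[0])).round(2))
# deck edges at z~85 in top for yaw
q=[(177,108),(197,472),(366,100),(392,467)]
W=[atz("top",(370+a/5.4,195+b/5.4),87)[:2] for a,b in q]
for i in(0,2):
    d=W[i]-W[i+1];print('deck yaw',np.degrees(np.arctan2(d[1],d[0])),np.mean(W,0))
```

```text
[[ 587.  -213.7]
 [ 583.3 -154.6]
 [ 453.4 -159.4]
 [ 451.8 -214.6]]
scene ((519.167236328125, -184.5979766845703), (135.21517944335938, 59.14218521118164), 0.38433200120925903) [ 518.85211855 -185.58493947]
[[ 579.3 -158. ]
 [ 579.5 -220.1]
 [ 450.1 -223.9]
 [ 446.5 -159.2]]
top ((513.1954345703125, -190.987548828125), (132.8673553466797, 64.70101928710938), 0.5218520760536194) [ 513.83320119 -190.32935733]
62.1 -89.87
129.5 -178.32
64.8 93.18
132.9 0.52
deck yaw 0.9255861885256411 [ 514.57654064 -190.85360128]
deck yaw 1.2234902286808975 [ 514.57654064 -190.85360128]
```

Call:
servo_tool(rows=[{"dx": 3.71,"dy": -4.18,"rz": 4.7,"fingers": 0},{"dx": 3.71,"dy": -4.18,"rz": 4.7},{"dx": 3.71,"dy": -4.18,"rz": 4.7},{"dx": 3.71,"dy": -4.18,"rz": 4.7},{"dx": 3.71,"dy": -4.18,"rz": 4.7}], squeeze=60)

```text
$.rows[0]: bad value
```

Call:
servo_tool(rows=[{"dx": 3.71,"dy": -4.18,"rz": 4.7},{"dx": 3.71,"dy": -4.18,"rz": 4.7},{"dx": 3.71,"dy": -4.18,"rz": 4.7},{"dx": 3.71,"dy": -4.18,"rz": 4.7}])

```text
$.rows[0]: bad value
```

Call:
servo_tool(rows=[{"dx": 3.7,"dy": -4.2,"dz": 0,"rx": 0,"ry": 0,"rz": 4.7,"fingers": 0},{"dx": 3.7,"dy": -4.2,"dz": 0,"rx": 0,"ry": 0,"rz": 4.7,"fingers": 0},{"dx": 3.7,"dy": -4.2,"dz": 0,"rx": 0,"ry": 0,"rz": 4.7,"fingers": 0},{"dx": 3.7,"dy": -4.2,"dz": 0,"rx": 0,"ry": 0,"rz": 4.7,"fingers": 0},{"dx": 3.7,"dy": -4.2,"dz": 0,"rx": 0,"ry": 0,"rz": 4.7,"fingers": 0}], squeeze=60)

```text
clock: 1.42
tool_pos: [388.1, 378.5, 231.5]
orientation: [0.67, 0.742, 0.001, -0.0]
ft_force: [1.5, 1.3, 0.2]
gripper_width: 1.0
```

Call:
servo_tool(rows=[{"dx": 3.7,"dy": -4.1,"dz": 0,"rx": 0,"ry": 0,"rz": 4.5,"fingers": 0},{"dx": 3.7,"dy": -4.1,"dz": 0,"rx": 0,"ry": 0,"rz": 4.5,"fingers": 0},{"dx": 3.7,"dy": -4.1,"dz": -2,"rx": 0,"ry": 0,"rz": 4.5,"fingers": 0},{"dx": 3.0,"dy": -3.4,"dz": -4,"rx": 0,"ry": 0,"rz": 4,"fingers": 0},{"dx": 0,"dy": 0,"dz": -4,"rx": 0,"ry": 0,"rz": 0,"fingers": 0}])

```text
clock: 2.05
tool_pos: [538.2, 213.5, 132.8]
orientation: [0.546, 0.838, 0.005, 0.003]
ft_force: [-0.3, 0.6, 0.3]
gripper_width: 0.997
```

```bash
cat >> h.py <<'E'
def st():
    s=ctrl.get_state(); q=s["orientation"]
    from scipy.spatial.transform import Rotation as R
    M=R.from_quat(q).as_matrix()
    print("t",round(s["clock"],2),"tcp",s["tool_pos"].round(2),"yaw",np.degrees(np.arctan2(M[1,0],M[0,0])).round(2),"zax",M[:,2].round(4),"F",s["ft_force"].round(1),"w",round(s["gripper_width"],3))
    return s
E
python3 - <<'E'
from h import *
st()
E
```

```text
t 2.05 tcp [538.23 213.49 132.82] yaw 113.79 zax [ 0.0099  0.0057 -0.9999] F [-0.3  0.6  0.3] w 0.997
```

Call:
servo_tool(rows=[{"dx": -0.37,"dy": 0.26,"dz": -4,"rx": -0.3,"ry": 0.5,"rz": 0,"fingers": 0},{"dx": 0,"dy": 0,"dz": -4,"rx": 0,"ry": 0,"rz": 0,"fingers": 0},{"dx": 0,"dy": 0,"dz": 0,"rx": 0,"ry": 0,"rz": 0,"fingers": 0}])

```text
clock: 2.42
tool_pos: [533.9, 214.7, 48.5]
orientation: [0.547, 0.837, -0.001, -0.001]
ft_force: [-0.4, 0.5, 0.3]
gripper_width: 1.002
```

Run:
```python
from h import *
st()
s=snap("scene","s1")
cv2.imwrite("pics/s1c.png",cv2.cvtColor(cv2.resize(s[200:360,310:470],None,fx=3.7,fy=3.7,interpolation=2),4))
```

```text
t 2.42 tcp [533.87 214.68  48.52] yaw 113.67 zax [-2.2e-03 -5.0e-04 -1.0e+00] F [-0.4  0.5  0.3] w 1.002
```

View pics/s1c.png

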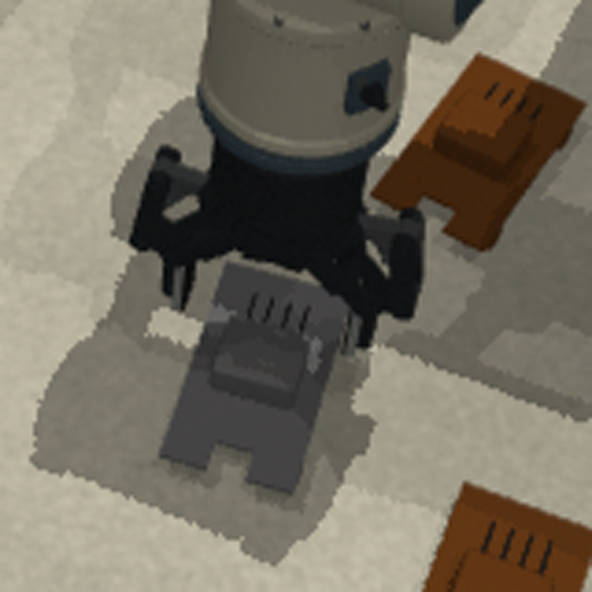

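The fingers straddle the grey block evenly, so I'll go down and close.

Call:
servo_tool(rows=[{"dx": 0.06,"dy": 0.13,"dz": -2.0,"rx": 0,"ry": 0,"rz": 0,"fingers": 0},{"dx": 0,"dy": 0,"dz": -0.8,"rx": 0,"ry": 0,"rz": 0,"fingers": 0},{"dx": 0,"dy": 0,"dz": 0,"rx": 0,"ry": 0,"rz": 0,"fingers": 0.3},{"dx": 0,"dy": 0,"dz": 0,"rx": 0,"ry": 0,"rz": 0,"fingers": 0.35}], squeeze=60)

```text
clock: 2.98
tool_pos: [539.3, 217.6, 28.1]
orientation: [0.547, 0.837, 0.003, 0.003]
ft_force: [-1.0, 0.5, -0.7]
gripper_width: 0.65
```

Call:
servo_tool(rows=[{"dx": 0,"dy": 0,"dz": 0,"rx": 0,"ry": 0,"rz": 0,"fingers": 0.35}])

```text
clock: 3.1
tool_pos: [539.6, 217.8, 28.9]
orientation: [0.547, 0.837, 0.004, 0.003]
ft_force: [-1.0, -0.1, 0.1]
gripper_width: 0.651
```

Run:
```python
from h import *
print(st()["qd"].round(3))
```

```text
t 3.1 tcp [539.63 217.77  28.9 ] yaw 113.71 zax [ 0.0098  0.0029 -0.9999] F [-1.  -0.1  0.1] w 0.651
[ 0.002 -0.011 -0.002  0.001  0.005  0.001]
```

Call:
servo_tool(rows=[{"dx": -0.51,"dy": -0.17,"dz": -0.4,"rx": -0.2,"ry": 0.5,"rz": 0,"fingers": 0.3}])

```text
clock: 3.22
tool_pos: [534.8, 216.1, 25.4]
orientation: [0.547, 0.837, 0.0, 0.001]
ft_force: [0.0, 0.8, -0.0]
gripper_width: 0.701
```

Call:
servo_tool(rows=[{"dx": 0,"dy": 0,"dz": -0.3,"rx": 0,"ry": 0,"rz": 0,"fingers": 0.3}])

```text
clock: 3.35
tool_pos: [534.4, 216.0, 22.2]
orientation: [0.547, 0.837, 0.0, 0.001]
ft_force: [-0.6, -0.2, -0.1]
gripper_width: 0.701
```

Run:
```python
from h import *
print(st()["qd"].round(3))
```

```text
t 3.35 tcp [534.42 215.99  22.18] yaw 113.71 zax [ 1.3e-03 -6.0e-04 -1.0e+00] F [-0.6 -0.2 -0.1] w 0.701
[ 0.001  0.037  0.002  0.001 -0.055  0.001]
```

Call:
servo_tool(rows=[{"dx": 0,"dy": 0,"dz": -0.2,"rx": 0,"ry": 0,"rz": 0,"fingers": 0.6},{"dx": 0,"dy": 0,"dz": 0,"rx": 0,"ry": 0,"rz": 0,"fingers": 1},{"dx": 0,"dy": 0,"dz": 0,"rx": 0,"ry": 0,"rz": 0,"fingers": 1}], squeeze=60)

```text
clock: 3.72
tool_pos: [534.4, 216.0, 20.5]
orientation: [0.547, 0.837, 0.0, 0.001]
ft_force: [-2.2, -1.1, 3.9]
gripper_width: 0.521
```

Run:
```python
from h import *
print(st()["qd"].round(3))
```

```text
t 3.73 tcp [534.43 215.96  20.48] yaw 113.7 zax [ 1.5e-03 -5.0e-04 -1.0e+00] F [-2.2 -1.1  3.9] w 0.521
[ 0.002 -0.001  0.001 -0.001  0.002 -0.001]
```

Call:
servo_tool(rows=[{"dx": 0,"dy": 0,"dz": 3,"rx": 0,"ry": 0,"rz": 0,"fingers": 1},{"dx": 0,"dy": 0,"dz": 5,"rx": 0,"ry": 0,"rz": 0,"fingers": 1},{"dx": 0,"dy": -2,"dz": 5,"rx": 0,"ry": 0,"rz": -3,"fingers": 1},{"dx": -0.2,"dy": -4,"dz": 3,"rx": 0,"ry": 0,"rz": -3,"fingers": 1},{"dx": -0.2,"dy": -5,"dz": 1,"rx": 0,"ry": 0,"rz": -3,"fingers": 1}])

```text
clock: 4.35
tool_pos: [528.8, 105.4, 193.3]
orientation: [0.611, 0.792, -0.001, -0.0]
ft_force: [0.1, -0.6, -1.5]
gripper_width: 0.521
```

Call:
servo_tool(rows=[{"dx": -0.2,"dy": -5,"dz": 0,"rx": 0,"ry": 0,"rz": -3,"fingers": 1},{"dx": -0.2,"dy": -5,"dz": 0,"rx": 0,"ry": 0,"rz": -3,"fingers": 1},{"dx": -0.2,"dy": -5,"dz": 0,"rx": 0,"ry": 0,"rz": -3,"fingers": 1},{"dx": -0.2,"dy": -5,"dz": 0,"rx": 0,"ry": 0,"rz": -3,"fingers": 1},{"dx": 0,"dy": 0,"dz": 0,"rx": 0,"ry": 0,"rz": 0,"fingers": 1}])

```text
clock: 4.97
tool_pos: [519.9, -103.6, 193.8]
orientation: [0.694, 0.72, -0.0, 0.0]
ft_force: [-0.8, 0.3, -1.4]
gripper_width: 0.527
```

Run:
```python
from h import *
print(st()["qd"].round(3))
```

```text
t 4.97 tcp [ 519.93 -103.62  193.76] yaw 92.11 zax [-1.0e-04 -1.2e-03 -1.0e+00] F [-0.8  0.3 -1.4] w 0.527
[ 0.037 -0.004  0.016  0.017  0.     0.01 ]
```

Call:
servo_tool(rows=[{"dx": -0.2,"dy": -4.2,"dz": 0,"rx": 0,"ry": 0,"rz": -0.9,"fingers": 1},{"dx": -0.2,"dy": -4.2,"dz": 0,"rx": 0,"ry": 0,"rz": 0,"fingers": 1},{"dx": 0,"dy": 0,"dz": 0,"rx": 0,"ry": 0,"rz": 0,"fingers": 1}])

```text
clock: 5.35
tool_pos: [515.5, -188.7, 192.9]
orientation: [0.699, 0.715, -0.0, -0.0]
ft_force: [-0.8, 0.8, -0.1]
gripper_width: 0.523
```

Run:
```python
from h import *
print(st()["qd"].round(3))
s=snap("scene","s2");t=snap("top","t2")
cv2.imwrite("pics/s2c.png",cv2.cvtColor(np.clip(cv2.resize(s[90:240,160:330],None,fx=4,fy=4,interpolation=2)*1.5,0,255).astype('uint8'),4))
cv2.imwrite("pics/t2c.png",cv2.cvtColor(np.clip(cv2.resize(t[190:310,370:480],None,fx=4.8,fy=4.8,interpolation=2)*1.8,0,255).astype('uint8'),4))
```

```text
t 5.35 tcp [ 515.54 -188.66  192.95] yaw 91.27 zax [-0.0013 -0.     -1.    ] F [-0.8  0.8 -0.1] w 0.523
[ 0.042 -0.008  0.023  0.014  0.002  0.021]
```

View pics/s2c.png

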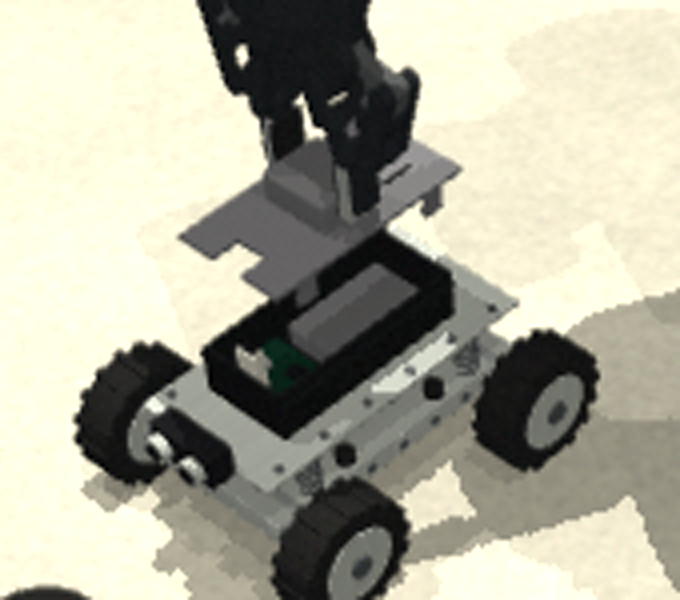

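View pics/t2c.png

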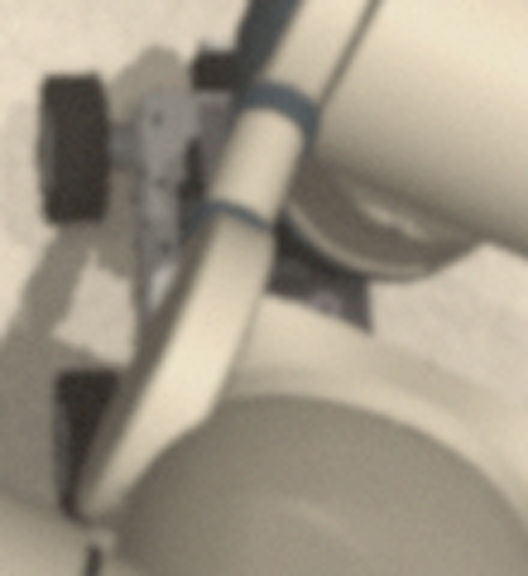

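Run:
```python
import cv2,numpy as np
s=cv2.imread("pics/scene0.png")
a=cv2.resize(s[140:205,200:285],None,fx=9,fy=9,interpolation=0)
cv2.imwrite("pics/ra2.png",(255*(np.clip(a/130.,0,1))**0.45).astype('uint8'))
```

```text
(no output)
```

View pics/ra2.png

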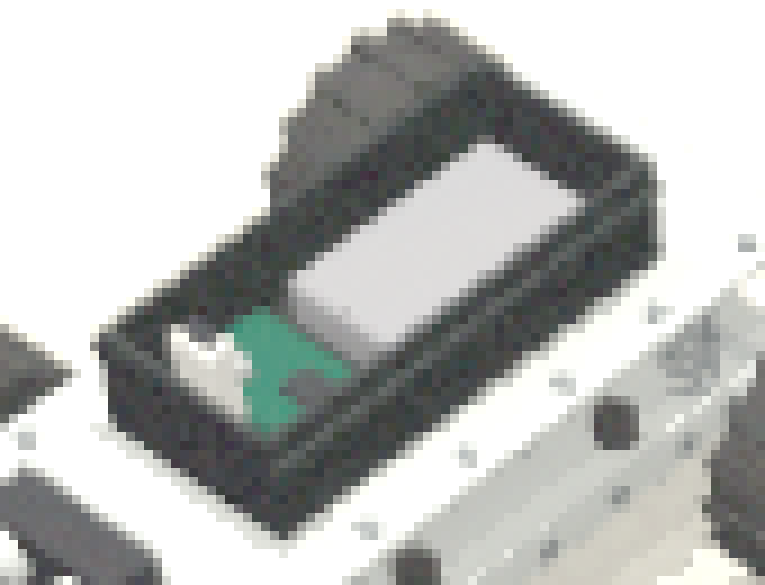

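```bash
cat >> h.py <<'E'
from scipy.optimize import least_squares
def rimc(p,L=66,W=30,dz=0):
    x,y,z,w=p;c,s=np.cos(w),np.sin(w)
    return [(x+c*a-s*b,y+s*a+c*b,z+dz) for a,b in((L,-W),(L,W),(-L,W),(-L,-W))]
def over(src,dst,roi,f,rects,gain=1,gam=.45):
    s=cv2.imread(src);x0,y0,x1,y1=roi
    a=cv2.resize(s[y0:y1,x0:x1],None,fx=f,fy=f,interpolation=0)
    a=(255*(np.clip(a*gain/130.,0,1))**gam).astype('uint8')
    for R,col in rects:
        q=np.array([proj("scene",P) for P in R]); q=((q-[x0,y0]+.5)*f*16).astype(np.int32)
        cv2.polylines(a,[q.reshape(-1,1,2)],True,col,1,cv2.LINE_AA,4)
    cv2.imwrite(dst,a)
E
python3 - <<'E'
from h import *
obs=np.array([(103,338),(272,458),(655,172),(480,68)])/9+[200,140]-.5
f=lambda p:np.ravel([proj("scene",P) for P in rimc(p)]-obs)
for fixz in(0,1):
    if fixz:
        g=lambda q:f([q[0],q[1],114,q[2]]);r=least_squares(g,[516,-188,0.02],x_scale=[10,10,.1]);p=[r.x[0],r.x[1],114,r.x[2]]
    else:
        r=least_squares(f,[516,-188,114,0.02],x_scale=[10,10,10,.1]);p=r.x
    print(np.round(p,3),r.fun.round(2))
over("pics/scene0.png","pics/ov1.png",(200,140,285,205),9,[(rimc(p),(0,0,255)),(rimc(p,63,27),(0,255,255)),(rimc(p,63,27,0),(0,255,255))])
E
```

```text
[ 5.11550e+02 -1.99268e+02  1.02342e+02  3.10000e-02] [-0.34  0.28  0.21 -0.38 -0.07  0.03  0.2   0.08]
[ 5.19497e+02 -1.89305e+02  1.14000e+02  3.40000e-02] [-0.69  0.43  0.17 -0.1   0.28 -0.18  0.26 -0.23]
```

View pics/ov1.png

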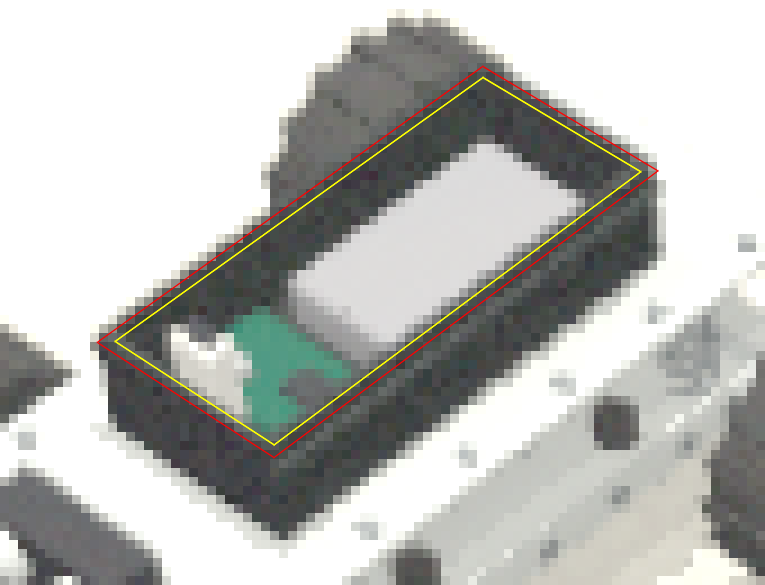

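Run:
```python
from h import *
p=(515.5,-188.7,192.9-2,np.radians(1.3))
over("pics/s2.png","pics/ov2.png",(195,115,285,175),8.8,[(rimc(p,68,36.5),(0,0,255)),(rimc(p,68,36.5,-3),(0,255,255)),(rimc((519.5,-189.3,114,.034)),(0,0,255))],gain=.8,gam=.7)
```

```text
(no output)
```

View pics/ov2.png

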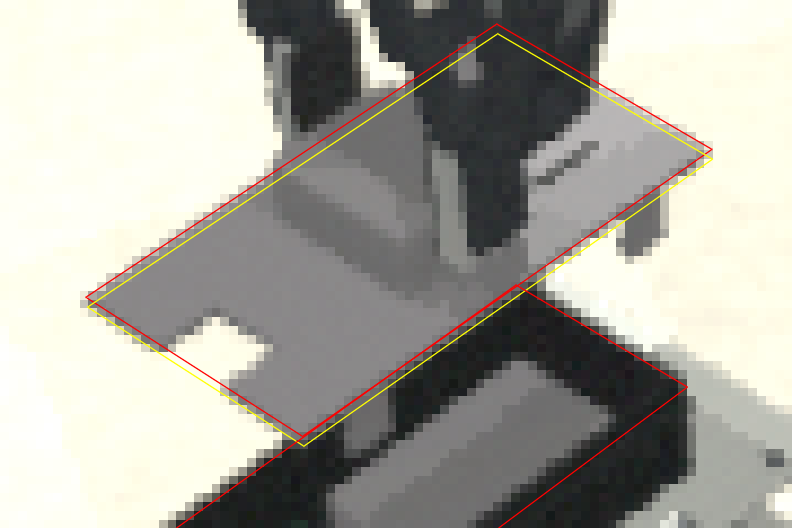

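Run:
```python
from h import *
for l in [(437,522),(700,315)]:
    print(atz("scene",(170+l[0]/5.4-.5,135+l[1]/5.4-.5),38).round(1))
# tyre top/outer silhouettes overlay: predict outer tyre circles for centre hypotheses
s=cv2.imread("pics/scene0.png");x0,y0,f=175,135,5.4
a=cv2.resize(s[135:250,175:320],None,fx=f,fy=f,interpolation=0);a=(255*(np.clip(a/130.,0,1))**.6).astype('uint8')
for (cx,cy),col in (((519.5,-189.3),(0,0,255)),((516.8,-192.7),(255,0,0))):
    w=np.radians(1.6)
    for X in(80.5,-80.5):
        for Y in (97,-97):
            q=[]
            for t in np.linspace(0,2*np.pi,60):
                u,v,z=X+38*np.cos(t),Y,38+38*np.sin(t)
                q.append((proj("scene",(cx+u*np.cos(w)-v*np.sin(w),cy+u*np.sin(w)+v*np.cos(w),z))-[x0,y0]+.5)*f*16)
            cv2.polylines(a,[np.array(q).astype(np.int32).reshape(-1,1,2)],True,col,1,cv2.LINE_AA,4)
cv2.imwrite("pics/ov3.png",a)
```

```text
[592.3 -94.8  38. ]
[436.4 -97.4  38. ]
```

View pics/ov3.png

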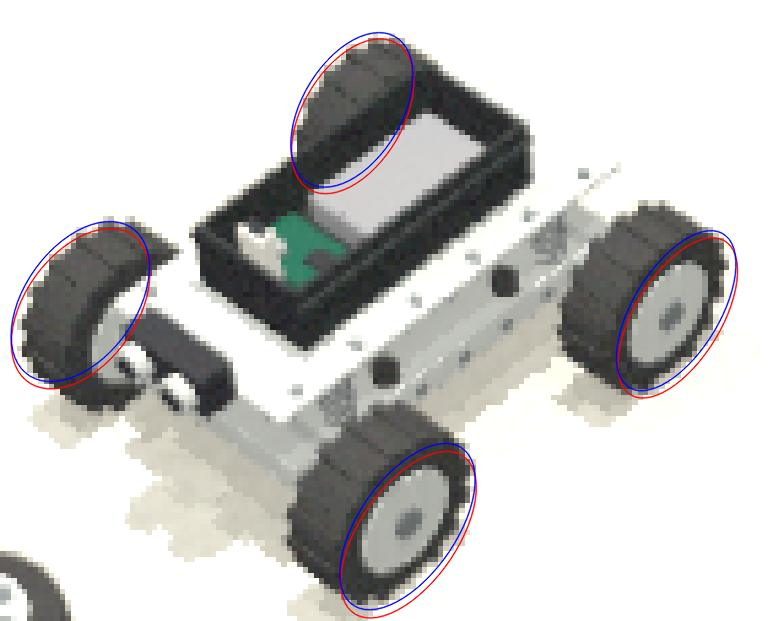

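Call:
servo_tool(rows=[{"dx": 0.1,"dy": -0.3,"dz": -3,"rx": 0,"ry": 0,"rz": 0.2,"fingers": 1},{"dx": 0,"dy": 0,"dz": -2,"rx": 0,"ry": 0,"rz": 0,"fingers": 1},{"dx": 0,"dy": 0,"dz": -0.5,"rx": 0,"ry": 0,"rz": 0,"fingers": 1},{"dx": 0,"dy": 0,"dz": 0,"rx": 0,"ry": 0,"rz": 0,"fingers": 1}])

```text
clock: 5.95
tool_pos: [517.0, -184.8, 137.2]
orientation: [0.696, 0.718, -0.0, -0.001]
ft_force: [1.3, 0.5, -2.0]
gripper_width: 0.523
```

Run:
```python
from h import *
S=st();print(S["qd"].round(3))
snap("scene","s3");T=S["tool_pos"]
p=(T[0],T[1],T[2]-2,np.radians(1.4))
over("pics/s3.png","pics/ov3.png",(195,130,285,198),8.8,[(rimc(p,68,36.5),(0,0,255)),(rimc(p,68,36.5,-3),(0,255,255)),(rimc((517.4,-192,111,.03)),(255,0,0))],gain=.8,gam=.6)
```

```text
t 5.95 tcp [ 516.99 -184.79  137.17] yaw 91.85 zax [-0.0016  0.0016 -1.    ] F [ 1.3  0.5 -2. ] w 0.523
[ 0.011 -0.005 -0.002 -0.     0.002  0.001]
```

View pics/ov3.png

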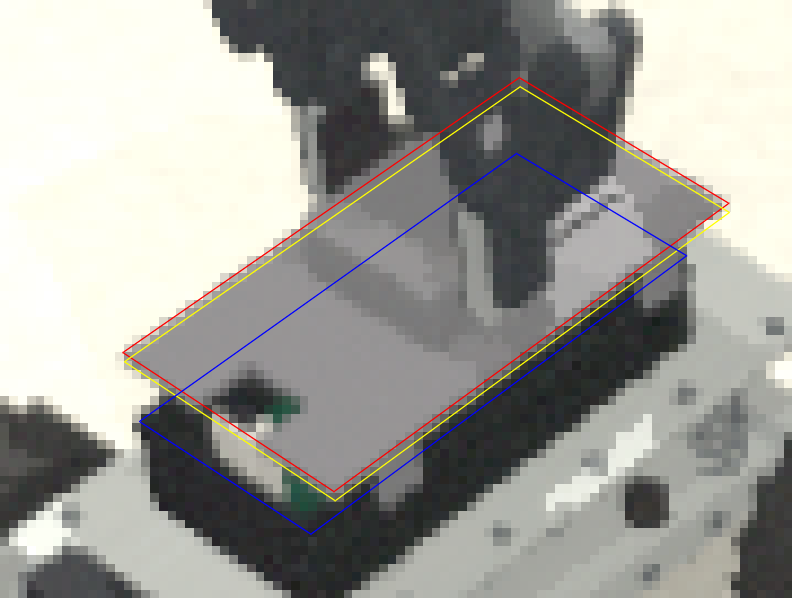

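Call:
servo_tool(rows=[{"dx": 0,"dy": -0.7,"dz": 0,"rx": 0,"ry": 0,"rz": -0.4,"fingers": 1}])

```text
clock: 6.12
tool_pos: [517.5, -191.7, 138.1]
orientation: [0.698, 0.716, 0.0, -0.0]
ft_force: [-0.4, -0.2, -1.4]
gripper_width: 0.526
```

Call:
servo_tool(rows=[{"dx": 0,"dy": 0,"dz": 0,"rx": 0,"ry": 0,"rz": 0,"fingers": 1}])

```text
clock: 6.25
tool_pos: [517.8, -192.4, 138.7]
orientation: [0.698, 0.716, 0.0, 0.0]
ft_force: [-0.4, 0.6, -1.2]
gripper_width: 0.525
```

Run:
```python
from h import *
S=st();print(S["qd"].round(3))
snap("scene","s4");T=S["tool_pos"]
p=(T[0],T[1],T[2]-2,np.radians(1.4))
over("pics/s4.png","pics/ov4.png",(195,130,285,198),8.8,[(rimc(p,68,36.5),(0,0,255)),(rimc((517.4,-192,111,.03)),(255,0,0))],gain=.8,gam=.6)
over("pics/s4.png","pics/ov4b.png",(195,130,285,198),8.8,[],gain=1.2,gam=.6)
```

```text
t 6.25 tcp [ 517.8  -192.44  138.72] yaw 91.44 zax [ 6.e-04  4.e-04 -1.e+00] F [-0.4  0.6 -1.2] w 0.525
[ 0.009 -0.008  0.002  0.003  0.005  0.004]
```

View pics/ov4.png

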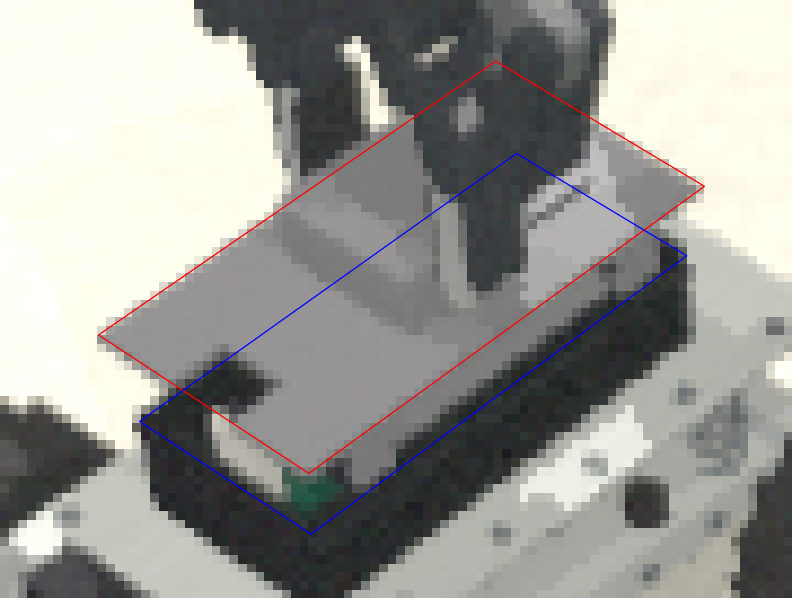

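View pics/ov4b.png

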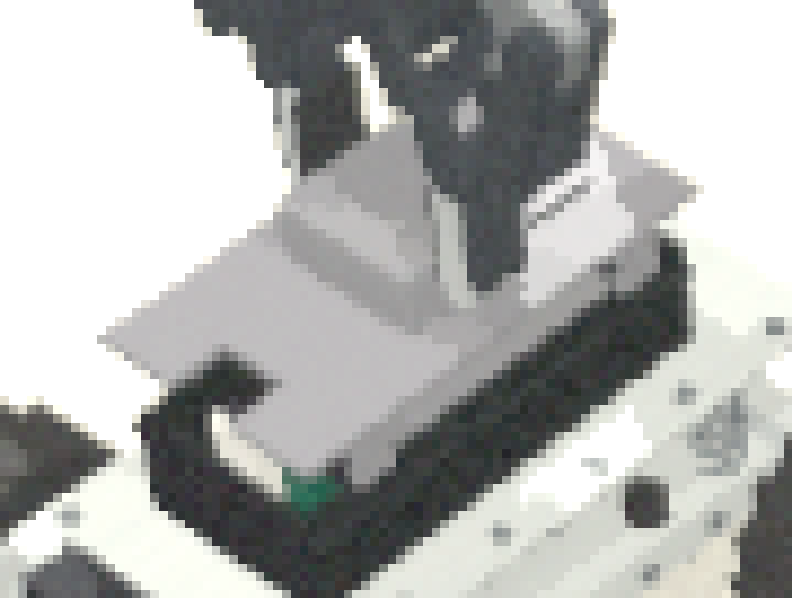

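Call:
servo_tool(rows=[{"dx": -0.05,"dy": 0.05,"dz": -0.6,"rx": 0,"ry": 0,"rz": 0,"fingers": 1}])

```text
clock: 6.42
tool_pos: [517.6, -192.0, 133.0]
orientation: [0.698, 0.716, 0.001, 0.001]
ft_force: [0.4, -1.2, -1.1]
gripper_width: 0.522
```

Call:
servo_tool(rows=[{"dx": 0,"dy": 0,"dz": -0.2,"rx": 0,"ry": 0,"rz": 0,"fingers": 1}])

```text
clock: 6.55
tool_pos: [517.3, -191.8, 130.5]
orientation: [0.698, 0.716, 0.001, 0.0]
ft_force: [-0.3, -0.3, -0.3]
gripper_width: 0.522
```

Run:
```python
from h import *
S=st();print(S["qd"].round(3))
snap("scene","s5");T=S["tool_pos"]
p=(T[0],T[1],T[2]-2,np.radians(1.4))
over("pics/s5.png","pics/ov5.png",(195,130,285,198),8.8,[(rimc(p,68,36.5),(0,0,255)),(rimc((517.4,-192,111,.03)),(255,0,0))],gain=.9,gam=.6)
```

```text
t 6.55 tcp [ 517.29 -191.82  130.53] yaw 91.43 zax [ 1.1e-03  3.0e-04 -1.0e+00] F [-0.3 -0.3 -0.3] w 0.522
[-0.     0.016  0.007 -0.002 -0.037  0.   ]
```

View pics/ov5.png

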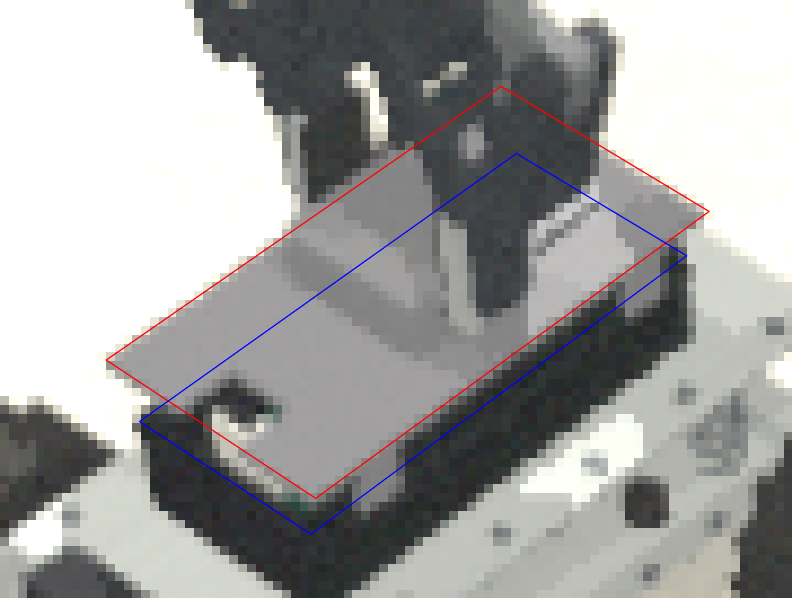

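Call:
servo_tool(rows=[{"dx": 0,"dy": 0,"dz": -0.3,"rx": 0,"ry": 0,"rz": 0,"fingers": 1}])

```text
clock: 6.72
tool_pos: [517.4, -191.8, 127.4]
orientation: [0.698, 0.716, 0.001, 0.0]
ft_force: [-0.1, 0.1, -0.1]
gripper_width: 0.521
```

Call:
servo_tool(rows=[{"dx": 0,"dy": 0,"dz": -0.2,"rx": 0,"ry": 0,"rz": 0,"fingers": 1}])

```text
clock: 6.85
tool_pos: [517.3, -191.8, 125.1]
orientation: [0.698, 0.716, 0.001, 0.0]
ft_force: [-0.8, -0.1, 1.5]
gripper_width: 0.522
```

Call:
servo_tool(rows=[{"dx": 0,"dy": 0,"dz": 0,"rx": 0,"ry": 0,"rz": 0,"fingers": 1}])

```text
clock: 6.98
tool_pos: [517.3, -191.7, 125.0]
orientation: [0.698, 0.716, 0.001, 0.0]
ft_force: [-1.0, -0.4, 0.6]
gripper_width: 0.524
```

Run:
```python
from h import *
S=st();print(S["qd"].round(3))
snap("scene","s6");T=S["tool_pos"]
p=(T[0],T[1],T[2]-2,np.radians(1.4))
over("pics/s6.png","pics/ov6.png",(195,130,285,198),8.8,[(rimc(p,68,36.5),(0,0,255)),(rimc((517.4,-192,111,.03)),(255,0,0))],gain=.9,gam=.6)
```

```text
t 6.97 tcp [ 517.3  -191.68  125.01] yaw 91.43 zax [ 8.e-04  6.e-04 -1.e+00] F [-1.  -0.4  0.6] w 0.524
[ 0.001 -0.001 -0.002  0.     0.003  0.001]
```

View pics/ov6.png

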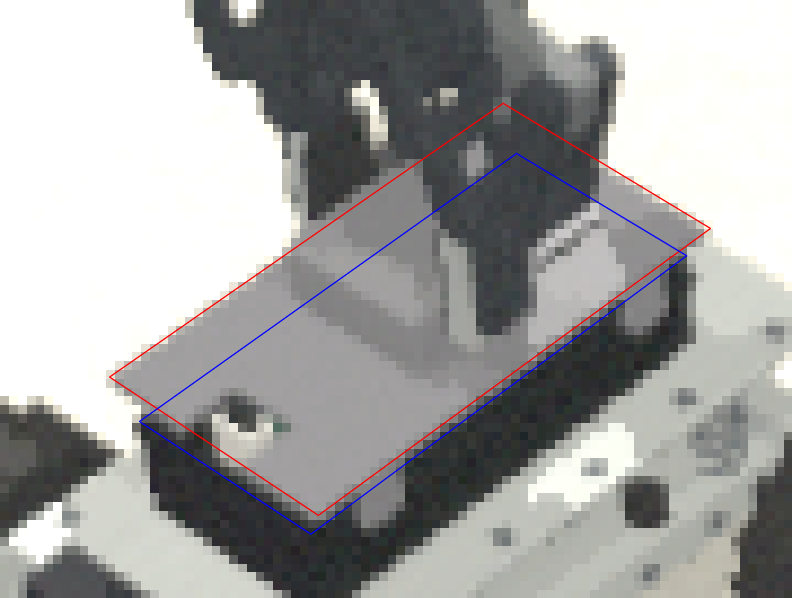

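Call:
servo_tool(rows=[{"dx": 0,"dy": 0,"dz": -0.15,"rx": 0,"ry": 0,"rz": 0,"fingers": 1}])

```text
clock: 7.15
tool_pos: [517.4, -191.8, 123.8]
orientation: [0.698, 0.716, 0.001, 0.0]
ft_force: [-1.0, -0.2, 1.7]
gripper_width: 0.522
```

Call:
servo_tool(rows=[{"dx": 0,"dy": 0,"dz": -0.15,"rx": 0,"ry": 0,"rz": 0,"fingers": 1}])

```text
clock: 7.28
tool_pos: [517.5, -191.8, 122.3]
orientation: [0.698, 0.716, 0.001, 0.0]
ft_force: [-0.9, 1.2, 4.6]
gripper_width: 0.518
```

Run:
```python
from h import *
S=st();print(S["qd"].round(3),S["moment"].round(2))
snap("scene","s7");T=S["tool_pos"]
p=(T[0],T[1],T[2]-2,np.radians(1.4))
over("pics/s7.png","pics/ov7.png",(195,130,285,198),8.8,[(rimc(p,68,36.5),(0,0,255)),(rimc((517.4,-192,111,.03)),(255,0,0))],gain=.9,gam=.6)
```

```text
t 7.28 tcp [ 517.51 -191.78  122.34] yaw 91.43 zax [ 1.5e-03  3.0e-04 -1.0e+00] F [-0.9  1.2  4.6] w 0.518
[-0.     0.016  0.008 -0.001 -0.026 -0.001] [ 0.15  0.2  -0.03]
```

View pics/ov7.png

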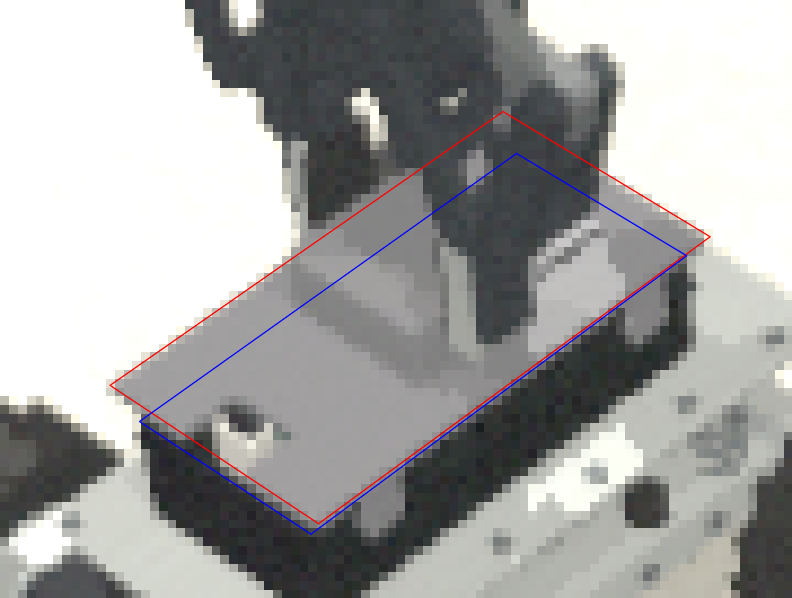

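Call:
servo_tool(rows=[{"dx": -0.12,"dy": -0.17,"dz": 0,"rx": 0,"ry": 0,"rz": 0,"fingers": 1}])

```text
clock: 7.45
tool_pos: [516.7, -193.1, 122.3]
orientation: [0.698, 0.716, 0.001, 0.0]
ft_force: [5.2, 11.6, 3.9]
gripper_width: 0.523
```

Call:
servo_tool(rows=[{"dx": 0,"dy": 0,"dz": 0,"rx": 0,"ry": 0,"rz": 0,"fingers": 1}])

```text
clock: 7.58
tool_pos: [517.0, -192.8, 122.5]
orientation: [0.698, 0.716, 0.002, 0.001]
ft_force: [2.1, 5.2, 3.4]
gripper_width: 0.519
```

Run:
```python
from h import *
S=st();print(S["qd"].round(3),S["moment"].round(2))
```

```text
t 7.58 tcp [ 516.99 -192.78  122.46] yaw 91.39 zax [ 0.0031  0.0017 -1.    ] F [2.1 5.2 3.4] w 0.519
[ 0.004 -0.001  0.001  0.004 -0.001  0.001] [ 1.02 -0.24 -0.19]
```

Strong lateral reaction (11.6 N) shows the pins are inside the bay walls. I'll centre back the other way.

Call:
servo_tool(rows=[{"dx": 0.12,"dy": 0.2,"dz": 0,"rx": 0,"ry": 0,"rz": 0,"fingers": 1}])

```text
clock: 7.7
tool_pos: [518.0, -190.9, 122.5]
orientation: [0.699, 0.716, 0.002, 0.001]
ft_force: [-2.1, -2.3, 2.8]
gripper_width: 0.522
```

Call:
servo_tool(rows=[{"dx": 0,"dy": 0,"dz": 0,"rx": 0,"ry": 0,"rz": 0,"fingers": 1}])

```text
clock: 7.82
tool_pos: [518.0, -191.1, 122.5]
orientation: [0.698, 0.716, 0.001, 0.001]
ft_force: [-1.0, -1.1, 3.8]
gripper_width: 0.526
```

Run:
```python
from h import *
S=st();print(S["moment"].round(2))
```

```text
t 7.83 tcp [ 518.01 -191.05  122.54] yaw 91.41 zax [ 0.0028  0.001  -1.    ] F [-1.  -1.1  3.8] w 0.526
[-0.27  0.27 -0.06]
```

Call:
servo_tool(rows=[{"dx": 0,"dy": 0,"dz": 0.15,"rx": 0,"ry": 0,"rz": 0,"fingers": 1},{"dx": 0,"dy": 0,"dz": 0,"rx": 0,"ry": 0,"rz": 0,"fingers": 0.3},{"dx": 0,"dy": 0,"dz": 0,"rx": 0,"ry": 0,"rz": 0,"fingers": 0.3}])

```text
clock: 8.2
tool_pos: [518.0, -191.2, 124.0]
orientation: [0.698, 0.716, 0.001, 0.001]
ft_force: [-0.7, -0.2, -0.3]
gripper_width: 0.698
```

Call:
servo_tool(rows=[{"dx": 0,"dy": 0,"dz": 3,"rx": 0,"ry": 0,"rz": 0,"fingers": 0.3},{"dx": 0,"dy": 0,"dz": 3,"rx": 0,"ry": 0,"rz": 0,"fingers": 0.3},{"dx": 0,"dy": 0,"dz": 0,"rx": 0,"ry": 0,"rz": 0,"fingers": 1},{"dx": 0,"dy": 0,"dz": 0,"rx": 0,"ry": 0,"rz": 0,"fingers": 1}])

```text
clock: 8.7
tool_pos: [517.3, -190.8, 184.4]
orientation: [0.698, 0.716, 0.001, -0.0]
ft_force: [0.2, 0.2, -0.4]
gripper_width: 0.284
```

Run:
```python
from h import *
S=st();print(S["moment"].round(2))
snap("scene","s8")
over("pics/s8.png","pics/ov8.png",(185,110,295,198),7,[],gain=.9,gam=.6)
```

```text
t 8.7 tcp [ 517.3  -190.82  184.36] yaw 91.4 zax [ 0.001   0.0021 -1.    ] F [ 0.2  0.2 -0.4] w 0.284
[0.01 0.02 0.03]
```

View pics/ov8.png

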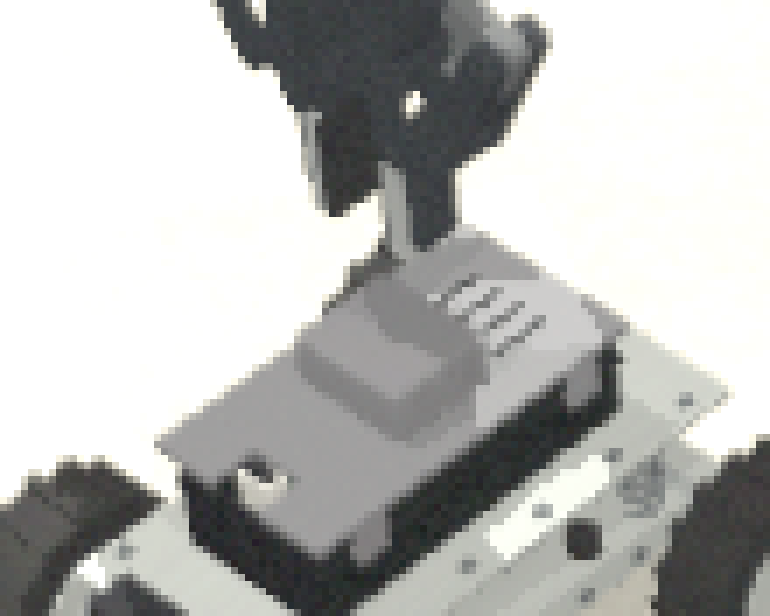

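Call:
servo_tool(rows=[{"dx": 3.0,"dy": 0.05,"dz": -1,"rx": -0.1,"ry": 0,"rz": 0,"fingers": 1},{"dx": 0.7,"dy": 0,"dz": -2,"rx": 0,"ry": 0,"rz": 0,"fingers": 1},{"dx": 0,"dy": 0,"dz": -1.5,"rx": 0,"ry": 0,"rz": 0,"fingers": 1},{"dx": 0,"dy": 0,"dz": 0,"rx": 0,"ry": 0,"rz": 0,"fingers": 1}])

```text
clock: 9.25
tool_pos: [552.6, -189.6, 134.2]
orientation: [0.698, 0.716, -0.001, -0.002]
ft_force: [-0.6, 0.7, 0.2]
gripper_width: -0.001
```

Run:
```python
from h import *
S=st();print(S["qd"].round(3))
```

```text
t 9.25 tcp [ 552.62 -189.61  134.24] yaw 91.39 zax [-0.0042  0.0025 -1.    ] F [-0.6  0.7  0.2] w -0.001
[-0.001 -0.007 -0.005 -0.001  0.005 -0.003]
```

Call:
servo_tool(rows=[{"dx": 0.14,"dy": -0.06,"dz": -0.6,"rx": -0.1,"ry": -0.2,"rz": 0,"fingers": 1},{"dx": 0,"dy": 0,"dz": -0.3,"rx": 0,"ry": 0,"rz": 0,"fingers": 1}])

```text
clock: 9.5
tool_pos: [553.5, -190.4, 125.2]
orientation: [0.699, 0.716, 0.0, -0.0]
ft_force: [-0.2, 0.1, -0.0]
gripper_width: -0.002
```

Call:
servo_tool(rows=[{"dx": 0,"dy": 0,"dz": -0.3,"rx": 0,"ry": 0,"rz": 0,"fingers": 1}])

```text
clock: 9.62
tool_pos: [553.5, -190.5, 122.4]
orientation: [0.699, 0.715, 0.0, -0.0]
ft_force: [0.4, 0.2, 0.2]
gripper_width: 0.001
```

Run:
```python
from h import *
S=st();print(S["qd"].round(3))
```

```text
t 9.62 tcp [ 553.53 -190.54  122.38] yaw 91.37 zax [ 1.e-04  3.e-04 -1.e+00] F [0.4 0.2 0.2] w 0.001
[-0.003  0.032  0.023  0.001 -0.058  0.   ]
```

Now I'll press in small steps.

Call:
servo_tool(rows=[{"dx": 0,"dy": 0,"dz": -0.3,"rx": 0,"ry": 0,"rz": 0,"fingers": 1}])

```text
clock: 9.75
tool_pos: [553.8, -190.7, 119.6]
orientation: [0.699, 0.715, 0.0, 0.0]
ft_force: [0.8, -1.0, 3.7]
gripper_width: 0.003
```

Call:
servo_tool(rows=[{"dx": 0,"dy": 0,"dz": -0.3,"rx": 0,"ry": 0,"rz": 0,"fingers": 1}])

```text
clock: 9.88
tool_pos: [554.3, -190.8, 116.9]
orientation: [0.699, 0.715, 0.001, 0.001]
ft_force: [0.1, -0.0, 6.8]
gripper_width: -0.001
```

Call:
servo_tool(rows=[{"dx": 0,"dy": 0,"dz": -0.25,"rx": 0,"ry": 0,"rz": 0,"fingers": 1}])

```text
clock: 10.0
tool_pos: [554.9, -191.1, 114.9]
orientation: [0.699, 0.715, 0.001, 0.002]
ft_force: [0.5, 0.5, 8.9]
gripper_width: -0.003
```

Call:
servo_tool(rows=[{"dx": -0.03,"dy": 0.02,"dz": -0.2,"rx": -0.1,"ry": 0.2,"rz": 0,"fingers": 1}])

```text
clock: 10.12
tool_pos: [555.1, -191.2, 113.4]
orientation: [0.699, 0.715, -0.001, 0.002]
ft_force: [0.4, 1.3, 11.9]
gripper_width: 0.001
```

Call:
servo_tool(rows=[{"dx": -0.02,"dy": 0,"dz": -0.2,"rx": 0,"ry": 0,"rz": 0,"fingers": 1}])

```text
clock: 10.25
tool_pos: [555.6, -191.5, 112.1]
orientation: [0.699, 0.715, -0.0, 0.003]
ft_force: [-1.6, -0.1, 12.4]
gripper_width: -0.001
```

Call:
servo_tool(rows=[{"dx": -0.02,"dy": 0,"dz": -0.2,"rx": 0,"ry": 0,"rz": 0,"fingers": 1}])

```text
clock: 10.38
tool_pos: [556.0, -191.8, 110.9]
orientation: [0.699, 0.716, -0.0, 0.004]
ft_force: [-1.7, 0.1, 13.5]
gripper_width: -0.003
```

Call:
servo_tool(rows=[{"dx": -0.1,"dy": 0.06,"dz": -0.22,"rx": 0.3,"ry": 0.4,"rz": 0,"fingers": 1}])

```text
clock: 10.5
tool_pos: [555.6, -191.3, 109.5]
orientation: [0.699, 0.716, -0.0, -0.0]
ft_force: [-0.0, -0.0, 10.7]
gripper_width: 0.002
```

Call:
servo_tool(rows=[{"dx": -0.06,"dy": 0.03,"dz": -0.22,"rx": 0.1,"ry": 0.1,"rz": 0,"fingers": 1}])

```text
clock: 10.62
tool_pos: [555.6, -191.3, 107.9]
orientation: [0.699, 0.716, -0.0, -0.001]
ft_force: [1.4, -0.1, 11.0]
gripper_width: -0.006
```

Call:
servo_tool(rows=[{"dx": -0.06,"dy": 0.03,"dz": -0.22,"rx": 0.1,"ry": 0.1,"rz": 0,"fingers": 1}])

```text
clock: 10.75
tool_pos: [555.8, -191.3, 106.5]
orientation: [0.699, 0.716, 0.0, -0.001]
ft_force: [0.0, 0.2, 11.9]
gripper_width: 0.001
```

Run:
```python
from h import *
S=st()
snap("scene","s9")
over("pics/s9.png","pics/ov9.png",(185,110,295,198),7,[],gain=.9,gam=.6)
for n in("front","rear"):
  for c in ("left","right"):
    print(n,c,[(np.round(d["bbox"]).tolist(),round(d["conf"],2)) for d in ctrl.find_in("scene",f"clip_{n}_{c}")][:1])
```

```text
t 10.75 tcp [ 555.82 -191.33  106.48] yaw 91.38 zax [-7.0e-04  1.4e-03 -1.0e+00] F [ 0.   0.2 11.9] w 0.001
front left []
front right []
rear left []
rear right []
```

View pics/ov9.png

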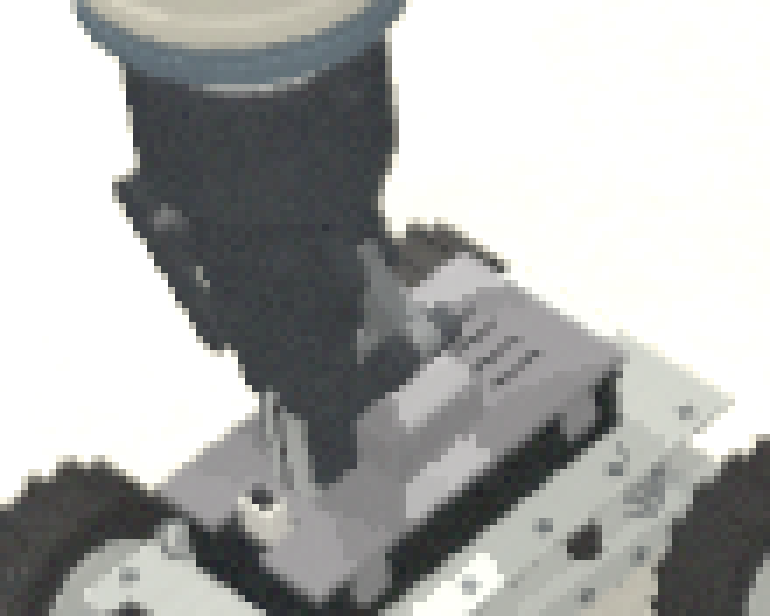

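Call:
servo_tool(rows=[{"dx": -0.05,"dy": 0.03,"dz": -0.22,"rx": 0,"ry": 0,"rz": 0,"fingers": 1}])

```text
clock: 11.12
tool_pos: [556.2, -191.4, 105.3]
orientation: [0.699, 0.716, 0.001, 0.0]
ft_force: [-0.9, 1.3, 13.7]
gripper_width: 0.001
```

Call:
servo_tool(rows=[{"dx": -0.06,"dy": 0.03,"dz": -0.22,"rx": 0,"ry": 0.1,"rz": 0,"fingers": 1}])

```text
clock: 11.25
tool_pos: [556.4, -191.3, 104.1]
orientation: [0.699, 0.716, 0.0, 0.001]
ft_force: [-0.4, 1.3, 15.6]
gripper_width: -0.0
```

Call:
servo_tool(rows=[{"dx": -0.06,"dy": 0.03,"dz": -0.22,"rx": 0.1,"ry": 0.1,"rz": 0,"fingers": 1}])

```text
clock: 11.38
tool_pos: [556.6, -191.4, 102.9]
orientation: [0.699, 0.716, 0.001, 0.001]
ft_force: [-0.2, 0.3, 17.5]
gripper_width: -0.0
```

Call:
servo_tool(rows=[{"dx": 0,"dy": 0,"dz": 2,"rx": 0,"ry": 0,"rz": 0,"fingers": 1},{"dx": 0,"dy": 0,"dz": 2,"rx": 0,"ry": 0,"rz": 0,"fingers": 1},{"dx": -0.5,"dy": 0,"dz": 1.5,"rx": 0,"ry": 0,"rz": 0,"fingers": 1},{"dx": -3,"dy": 0,"dz": 0,"rx": 0,"ry": 0,"rz": 0,"fingers": 1},{"dx": -3.5,"dy": 0,"dz": 0,"rx": 0,"ry": 0,"rz": 0,"fingers": 1}])

```text
clock: 12.0
tool_pos: [486.0, -191.4, 159.6]
orientation: [0.698, 0.716, 0.001, 0.001]
ft_force: [-0.5, -0.5, 0.7]
gripper_width: 0.002
```

Call:
servo_tool(rows=[{"dx": 0,"dy": 0,"dz": 0,"rx": 0,"ry": 0,"rz": 0,"fingers": 1}])

```text
clock: 12.12
tool_pos: [483.6, -191.0, 159.7]
orientation: [0.698, 0.716, 0.001, 0.001]
ft_force: [0.5, -0.7, 0.5]
gripper_width: -0.003
```

Run:
```python
from h import *
S=st();print(S["qd"].round(3))
snap("scene","s10")
over("pics/s10.png","pics/ov10.png",(185,110,295,198),7,[],gain=.9,gam=.6)
```

```text
t 12.12 tcp [ 483.56 -191.02  159.68] yaw 91.42 zax [ 1.8e-03  2.0e-04 -1.0e+00] F [ 0.5 -0.7  0.5] w -0.003
[ 0.011  0.015 -0.049  0.005 -0.002  0.008]
```

View pics/ov10.png

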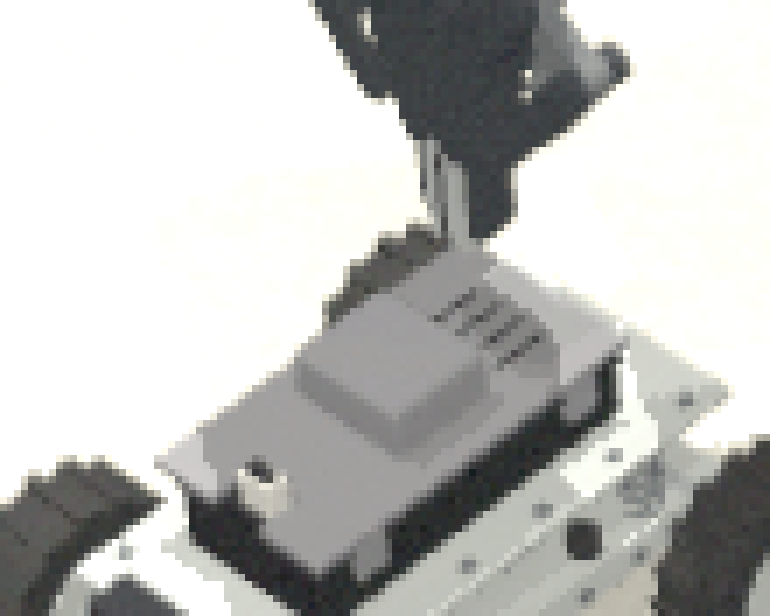

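The front end stays down, with the switch standing proud through the notch. The rear is still high, so I'll press it next.

Call:
servo_tool(rows=[{"dx": -0.1,"dy": -0.06,"dz": -2,"rx": 0,"ry": 0.1,"rz": 0,"fingers": 1},{"dx": 0,"dy": 0,"dz": -1.2,"rx": 0,"ry": 0,"rz": 0,"fingers": 1},{"dx": 0,"dy": 0,"dz": -0.2,"rx": 0,"ry": 0,"rz": 0,"fingers": 1}])

```text
clock: 12.55
tool_pos: [486.1, -192.5, 125.4]
orientation: [0.698, 0.716, 0.001, 0.002]
ft_force: [0.6, -0.1, 0.5]
gripper_width: -0.001
```

Run:
```python
from h import *
S=st();print(S["qd"].round(3))
```

```text
t 12.55 tcp [ 486.06 -192.52  125.36] yaw 91.44 zax [ 0.0036 -0.0014 -1.    ] F [ 0.6 -0.1  0.5] w -0.001
[ 0.001  0.022  0.004  0.    -0.034  0.002]
```

Call:
servo_tool(rows=[{"dx": -0.4,"dy": 0.05,"dz": 0.1,"rx": 0.1,"ry": 0.2,"rz": 0,"fingers": 1}])

```text
clock: 12.68
tool_pos: [482.4, -192.1, 126.4]
orientation: [0.698, 0.716, 0.0, -0.0]
ft_force: [-0.7, -0.7, -0.6]
gripper_width: -0.001
```

Call:
servo_tool(rows=[{"dx": 0,"dy": 0,"dz": -0.3,"rx": 0,"ry": 0,"rz": 0,"fingers": 1}])

```text
clock: 12.8
tool_pos: [482.5, -192.1, 123.9]
orientation: [0.698, 0.716, 0.0, 0.0]
ft_force: [-0.5, -0.2, -0.7]
gripper_width: 0.001
```

Call:
servo_tool(rows=[{"dx": 0,"dy": 0,"dz": -0.3,"rx": 0,"ry": 0,"rz": 0,"fingers": 1}])

```text
clock: 12.92
tool_pos: [482.7, -192.2, 121.0]
orientation: [0.698, 0.716, 0.0, 0.0]
ft_force: [0.3, 0.2, 0.9]
gripper_width: 0.001
```

Call:
servo_tool(rows=[{"dx": 0,"dy": 0,"dz": -0.25,"rx": 0,"ry": 0,"rz": 0,"fingers": 1}])

```text
clock: 13.05
tool_pos: [482.8, -192.2, 118.4]
orientation: [0.698, 0.716, 0.0, 0.001]
ft_force: [0.6, 0.6, -0.2]
gripper_width: 0.0
```

Call:
servo_tool(rows=[{"dx": 0,"dy": 0,"dz": -0.2,"rx": 0,"ry": 0,"rz": 0,"fingers": 1}])

```text
clock: 13.18
tool_pos: [482.8, -192.3, 116.3]
orientation: [0.698, 0.716, 0.0, 0.001]
ft_force: [-0.9, 0.3, 2.2]
gripper_width: -0.002
```

Call:
servo_tool(rows=[{"dx": 0,"dy": 0,"dz": -0.2,"rx": 0,"ry": 0,"rz": 0,"fingers": 1}])

```text
clock: 13.3
tool_pos: [482.7, -192.2, 114.2]
orientation: [0.698, 0.716, 0.0, 0.001]
ft_force: [-2.0, -0.8, 3.8]
gripper_width: -0.003
```

Call:
servo_tool(rows=[{"dx": -0.02,"dy": 0.01,"dz": -0.2,"rx": 0,"ry": 0.1,"rz": 0,"fingers": 1}])

```text
clock: 13.42
tool_pos: [482.3, -192.2, 112.2]
orientation: [0.698, 0.716, -0.0, -0.0]
ft_force: [-3.2, -1.3, 6.4]
gripper_width: -0.0
```

Call:
servo_tool(rows=[{"dx": -0.02,"dy": 0.01,"dz": -0.2,"rx": 0,"ry": 0.1,"rz": 0,"fingers": 1}])

```text
clock: 13.55
tool_pos: [482.1, -192.2, 110.3]
orientation: [0.698, 0.716, -0.001, -0.001]
ft_force: [-3.0, -0.0, 9.3]
gripper_width: 0.001
```

Call:
servo_tool(rows=[{"dx": 0,"dy": 0,"dz": -0.2,"rx": 0,"ry": 0,"rz": 0,"fingers": 1}])

```text
clock: 13.68
tool_pos: [482.1, -192.3, 108.6]
orientation: [0.698, 0.716, -0.001, -0.001]
ft_force: [-3.9, 0.8, 12.0]
gripper_width: -0.003
```

Call:
servo_tool(rows=[{"dx": 0,"dy": 0,"dz": -0.2,"rx": 0,"ry": 0,"rz": 0,"fingers": 1}])

```text
clock: 13.8
tool_pos: [481.9, -192.3, 106.8]
orientation: [0.698, 0.716, -0.001, -0.001]
ft_force: [-4.8, 1.0, 14.4]
gripper_width: 0.001
```

Call:
servo_tool(rows=[{"dx": 0,"dy": 0,"dz": -0.2,"rx": 0,"ry": 0,"rz": 0,"fingers": 1}])

```text
clock: 13.92
tool_pos: [481.7, -192.3, 105.2]
orientation: [0.698, 0.716, -0.001, -0.0]
ft_force: [-5.9, 0.9, 16.6]
gripper_width: 0.0
```

Call:
servo_tool(rows=[{"dx": 0,"dy": 0,"dz": -0.2,"rx": 0,"ry": 0,"rz": 0,"fingers": 1}])

```text
clock: 14.05
tool_pos: [481.5, -192.4, 103.7]
orientation: [0.698, 0.716, -0.002, -0.0]
ft_force: [-6.8, 1.8, 18.2]
gripper_width: -0.005
```

Call:
servo_tool(rows=[{"dx": 0,"dy": 0,"dz": -0.2,"rx": 0,"ry": 0,"rz": 0,"fingers": 1}])

```text
clock: 14.18
tool_pos: [481.3, -192.4, 102.3]
orientation: [0.698, 0.716, -0.002, -0.0]
ft_force: [-7.2, 2.1, 20.7]
gripper_width: -0.004
```

Call:
servo_tool(rows=[{"dx": 0,"dy": 0,"dz": -0.2,"rx": 0,"ry": 0,"rz": 0,"fingers": 1}])

```text
clock: 14.3
tool_pos: [481.2, -192.4, 100.9]
orientation: [0.698, 0.716, -0.002, -0.0]
ft_force: [-7.8, 1.3, 22.1]
gripper_width: 0.002
```

Run:
```python
from h import *
S=st();print(S["moment"].round(2))
snap("scene","s11")
over("pics/s11.png","pics/ov11.png",(185,110,295,198),7,[],gain=.9,gam=.6)
```

```text
t 14.3 tcp [ 481.19 -192.41  100.94] yaw 91.48 zax [-0.0026 -0.0021 -1.    ] F [-7.8  1.3 22.1] w 0.002
[0.35 1.08 0.04]
```

View pics/ov11.png

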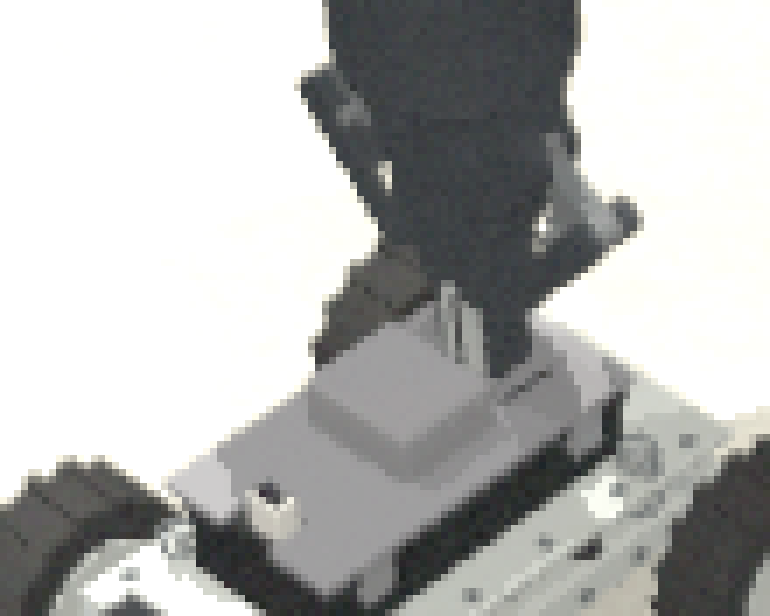

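Call:
servo_tool(rows=[{"dx": -0.2,"dy": 0.03,"dz": -0.1,"rx": 0,"ry": 0,"rz": 0,"fingers": 1}])

```text
clock: 14.48
tool_pos: [479.9, -192.4, 100.8]
orientation: [0.698, 0.716, -0.001, 0.001]
ft_force: [0.2, 1.5, 20.9]
gripper_width: -0.003
```

Call:
servo_tool(rows=[{"dx": -0.1,"dy": 0,"dz": -0.1,"rx": 0.1,"ry": -0.2,"rz": 0,"fingers": 1}])

```text
clock: 14.6
tool_pos: [480.0, -192.7, 100.8]
orientation: [0.698, 0.716, 0.001, 0.003]
ft_force: [-0.8, 5.9, 21.8]
gripper_width: 0.004
```

Call:
servo_tool(rows=[{"dx": 0,"dy": 0,"dz": 2.0,"rx": 0.1,"ry": 0.3,"rz": 0,"fingers": 1},{"dx": -0.5,"dy": 0.04,"dz": 0.5,"rx": 0,"ry": 0,"rz": 0,"fingers": 1},{"dx": -0.5,"dy": 0,"dz": 0,"rx": 0,"ry": 0,"rz": 0,"fingers": 1},{"dx": 0,"dy": 0,"dz": 0,"rx": 0,"ry": 0,"rz": 0,"fingers": 1}])

```text
clock: 15.1
tool_pos: [469.6, -192.3, 125.8]
orientation: [0.698, 0.716, 0.0, 0.001]
ft_force: [-0.0, 0.8, 0.1]
gripper_width: -0.0
```

Run:
```python
from h import *
S=st();print(S["qd"].round(3))
snap("scene","s12")
over("pics/s12.png","pics/ov12.png",(200,130,285,198),9.2,[],gain=1.1,gam=.5)
```

```text
t 15.1 tcp [ 469.63 -192.26  125.78] yaw 91.47 zax [ 1.1e-03 -6.0e-04 -1.0e+00] F [-0.   0.8  0.1] w -0.0
[ 0.002  0.005 -0.002  0.001 -0.004  0.   ]
```

View pics/ov12.png

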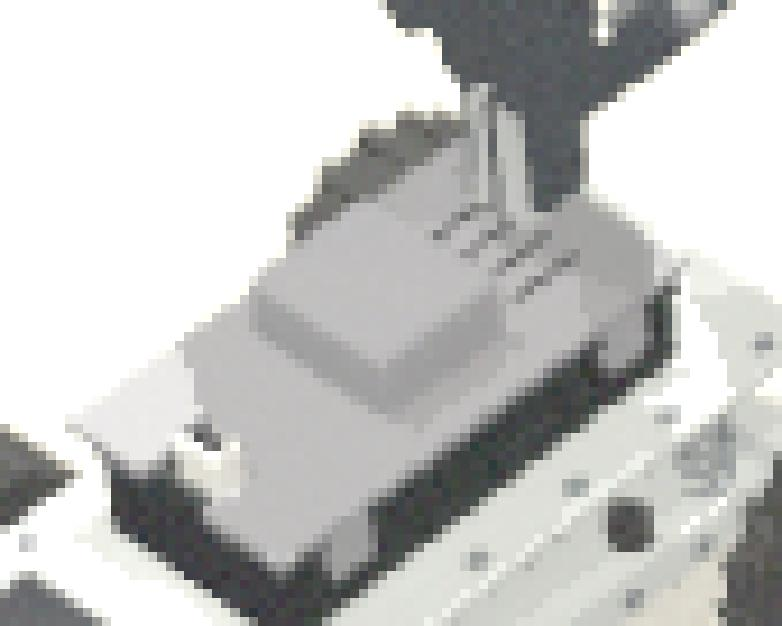

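Run:
```python
from h import *
p=(518.1,-191.0,112,.03)
A=rimc(p,68,36.5,3); B=rimc(p,68,36.5,9)
C=[A[0],A[1],B[2],B[3]]
over("pics/s12.png","pics/ov12.png",(200,130,285,198),9.2,[(A,(0,0,255)),(C,(255,0,0)),(rimc(p),(0,200,0))],gain=1.1,gam=.5)
```

```text
(no output)
```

View pics/ov12.png

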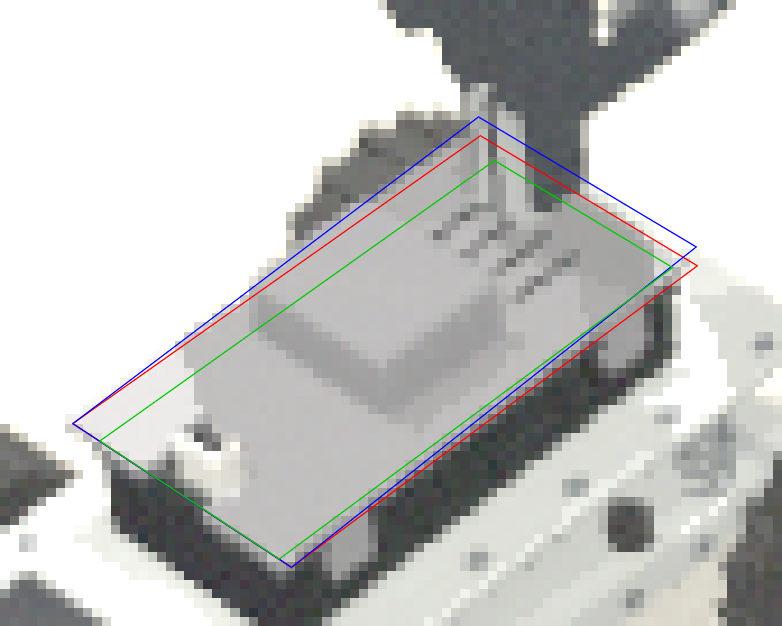

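Call:
servo_tool(rows=[{"dx": 0,"dy": 0.05,"dz": -0.7,"rx": 0,"ry": 0.1,"rz": 0,"fingers": 1}])

```text
clock: 15.28
tool_pos: [469.9, -191.9, 118.4]
orientation: [0.698, 0.716, -0.0, 0.0]
ft_force: [0.6, -0.2, 0.1]
gripper_width: 0.0
```

Call:
servo_tool(rows=[{"dx": 0,"dy": 0,"dz": -0.15,"rx": 0,"ry": 0,"rz": 0,"fingers": 1}])

```text
clock: 15.4
tool_pos: [469.6, -191.6, 116.1]
orientation: [0.698, 0.716, -0.001, -0.001]
ft_force: [-1.9, -0.2, 1.6]
gripper_width: -0.001
```

Call:
servo_tool(rows=[{"dx": 0,"dy": 0,"dz": -0.15,"rx": 0,"ry": 0,"rz": 0,"fingers": 1}])

```text
clock: 15.52
tool_pos: [469.4, -191.5, 114.2]
orientation: [0.698, 0.716, -0.001, -0.001]
ft_force: [-2.3, -0.3, 3.1]
gripper_width: 0.0
```

Call:
servo_tool(rows=[{"dx": 0,"dy": 0,"dz": -0.15,"rx": 0,"ry": 0,"rz": 0,"fingers": 1}])

```text
clock: 15.65
tool_pos: [469.2, -191.5, 112.6]
orientation: [0.698, 0.716, -0.001, -0.001]
ft_force: [-2.8, -1.9, 6.1]
gripper_width: 0.0
```

Call:
servo_tool(rows=[{"dx": 0,"dy": 0,"dz": -0.15,"rx": 0,"ry": 0,"rz": 0,"fingers": 1}])

```text
clock: 15.78
tool_pos: [469.0, -191.6, 111.1]
orientation: [0.698, 0.716, -0.001, -0.001]
ft_force: [-3.7, -0.1, 8.4]
gripper_width: -0.001
```

Call:
servo_tool(rows=[{"dx": 0,"dy": 0,"dz": -0.2,"rx": 0,"ry": 0,"rz": 0,"fingers": 1}])

```text
clock: 15.9
tool_pos: [468.8, -191.6, 109.3]
orientation: [0.698, 0.716, -0.001, -0.001]
ft_force: [-5.9, -0.9, 10.7]
gripper_width: -0.004
```

Call:
servo_tool(rows=[{"dx": 0,"dy": 0,"dz": -0.2,"rx": 0,"ry": 0,"rz": 0,"fingers": 1}])

```text
clock: 16.02
tool_pos: [468.5, -191.6, 107.5]
orientation: [0.698, 0.716, -0.001, -0.001]
ft_force: [-6.1, -0.2, 11.6]
gripper_width: -0.002
```

Call:
servo_tool(rows=[{"dx": -0.05,"dy": 0,"dz": -0.2,"rx": 0,"ry": 0,"rz": 0,"fingers": 1}])

```text
clock: 16.15
tool_pos: [467.9, -191.6, 105.8]
orientation: [0.698, 0.716, -0.001, -0.001]
ft_force: [-4.3, 0.7, 14.0]
gripper_width: -0.002
```

Call:
servo_tool(rows=[{"dx": -0.05,"dy": 0,"dz": -0.2,"rx": 0,"ry": 0,"rz": 0,"fingers": 1}])

```text
clock: 16.27
tool_pos: [467.5, -191.7, 104.3]
orientation: [0.698, 0.716, -0.001, -0.001]
ft_force: [-3.7, 1.8, 16.1]
gripper_width: -0.0
```

Call:
servo_tool(rows=[{"dx": -0.05,"dy": 0,"dz": -0.2,"rx": 0,"ry": 0,"rz": 0,"fingers": 1}])

```text
clock: 16.4
tool_pos: [467.2, -191.8, 102.8]
orientation: [0.698, 0.716, -0.001, -0.0]
ft_force: [-3.6, 2.4, 17.5]
gripper_width: 0.003
```

Call:
servo_tool(rows=[{"dx": 0,"dy": 0,"dz": 2,"rx": 0,"ry": 0,"rz": 0,"fingers": 1},{"dx": 0,"dy": 0,"dz": 2,"rx": 0,"ry": 0,"rz": 0,"fingers": 1},{"dx": 1,"dy": 0,"dz": 1.3,"rx": 0,"ry": 0,"rz": 0,"fingers": 1},{"dx": 3.5,"dy": 0,"dz": 0,"rx": 0,"ry": 0,"rz": 0,"fingers": 1},{"dx": 3,"dy": 0,"dz": 0,"rx": 0,"ry": 0,"rz": 0,"fingers": 1}])

```text
clock: 17.02
tool_pos: [543.6, -191.9, 158.1]
orientation: [0.698, 0.716, -0.001, 0.0]
ft_force: [0.1, -0.1, -0.1]
gripper_width: -0.002
```

Call:
servo_tool(rows=[{"dx": 0,"dy": 0,"dz": 0,"rx": 0,"ry": 0,"rz": 0,"fingers": 1}])

```text
clock: 17.15
tool_pos: [545.3, -192.0, 157.9]
orientation: [0.698, 0.716, -0.0, 0.001]
ft_force: [-0.3, 0.1, -0.1]
gripper_width: -0.002
```

Run:
```python
from h import *
S=st();print(S["qd"].round(3))
```

```text
t 17.15 tcp [ 545.34 -192.02  157.94] yaw 91.46 zax [ 8.0e-04 -1.7e-03 -1.0e+00] F [-0.3  0.1 -0.1] w -0.002
[-0.011 -0.015  0.042 -0.003 -0.001 -0.007]
```

Call:
servo_tool(rows=[{"dx": 0.9,"dy": 0.17,"dz": -1.5,"rx": 0.1,"ry": 0,"rz": 0,"fingers": 1},{"dx": 0,"dy": 0,"dz": -1.5,"rx": 0,"ry": 0,"rz": 0,"fingers": 1},{"dx": 0,"dy": 0,"dz": -0.4,"rx": 0,"ry": 0,"rz": 0,"fingers": 1},{"dx": 0,"dy": 0,"dz": 0,"rx": 0,"ry": 0,"rz": 0,"fingers": 1}])

```text
clock: 17.65
tool_pos: [552.4, -189.7, 120.2]
orientation: [0.698, 0.716, -0.0, -0.001]
ft_force: [0.5, 0.4, 0.2]
gripper_width: -0.002
```

Run:
```python
from h import *
S=st();print(S["qd"].round(3))
```

```text
t 17.65 tcp [ 552.39 -189.71  120.24] yaw 91.43 zax [-0.0023  0.0015 -1.    ] F [0.5 0.4 0.2] w -0.002
[-0.004  0.003  0.007 -0.001 -0.001 -0.   ]
```

Call:
servo_tool(rows=[{"dx": 0.1,"dy": -0.05,"dz": -0.2,"rx": -0.1,"ry": -0.1,"rz": 0,"fingers": 1}])

```text
clock: 17.77
tool_pos: [553.3, -190.4, 118.4]
orientation: [0.698, 0.716, -0.0, 0.0]
ft_force: [-0.1, -0.5, 0.2]
gripper_width: -0.002
```

Call:
servo_tool(rows=[{"dx": 0,"dy": 0,"dz": -0.15,"rx": 0,"ry": 0,"rz": 0,"fingers": 1}])

```text
clock: 17.9
tool_pos: [553.4, -190.5, 117.1]
orientation: [0.698, 0.716, -0.0, 0.0]
ft_force: [0.4, -0.5, -0.2]
gripper_width: -0.001
```

Call:
servo_tool(rows=[{"dx": 0,"dy": 0,"dz": -0.15,"rx": 0,"ry": 0,"rz": 0,"fingers": 1}])

```text
clock: 18.02
tool_pos: [553.5, -190.6, 115.7]
orientation: [0.698, 0.716, -0.0, 0.001]
ft_force: [-0.1, 0.4, 1.4]
gripper_width: 0.001
```

Call:
servo_tool(rows=[{"dx": 0,"dy": 0,"dz": -0.15,"rx": 0,"ry": 0,"rz": 0,"fingers": 1}])

```text
clock: 18.15
tool_pos: [553.6, -190.6, 114.4]
orientation: [0.698, 0.716, -0.0, 0.001]
ft_force: [-0.3, 0.8, 2.3]
gripper_width: 0.001
```

Call:
servo_tool(rows=[{"dx": 0,"dy": 0,"dz": -0.15,"rx": 0,"ry": 0,"rz": 0,"fingers": 1}])

```text
clock: 18.27
tool_pos: [553.8, -190.6, 113.0]
orientation: [0.698, 0.716, 0.0, 0.001]
ft_force: [0.3, 1.5, 2.9]
gripper_width: -0.0
```

Call:
servo_tool(rows=[{"dx": 0,"dy": 0,"dz": -0.15,"rx": 0,"ry": 0,"rz": 0,"fingers": 1}])

```text
clock: 18.4
tool_pos: [554.1, -190.6, 111.7]
orientation: [0.698, 0.716, 0.0, 0.001]
ft_force: [0.3, 0.9, 5.6]
gripper_width: -0.0
```

Run:
```python
from h import *
S=st()
snap("scene","s13")
p=(518.1,-191.0,113.5,.027)
A=rimc(p,68,36.5,3);B=rimc(p,68,36.5,9)
ims=[]
for n in("s8","s10","s12","s13"):
    over(f"pics/{n}.png","pics/tmp.png",(240,140,285,183),8.5,[(A,(0,0,255)),(B,(255,0,0))],gain=1.1,gam=.5); ims.append(cv2.imread("pics/tmp.png"))
h=min(i.shape[0] for i in ims)
m=np.vstack([np.hstack(ims[:2]),np.hstack(ims[2:])]);print(m.shape)
cv2.imwrite("pics/cmp.png",cv2.resize(m,(764,int(m.shape[0]*764/m.shape[1]))) )
```

```text
t 18.4 tcp [ 554.07 -190.64  111.67] yaw 91.41 zax [ 0.0022 -0.0014 -1.    ] F [0.3 0.9 5.6] w -0.0
(732, 764, 3)
```

View pics/cmp.png

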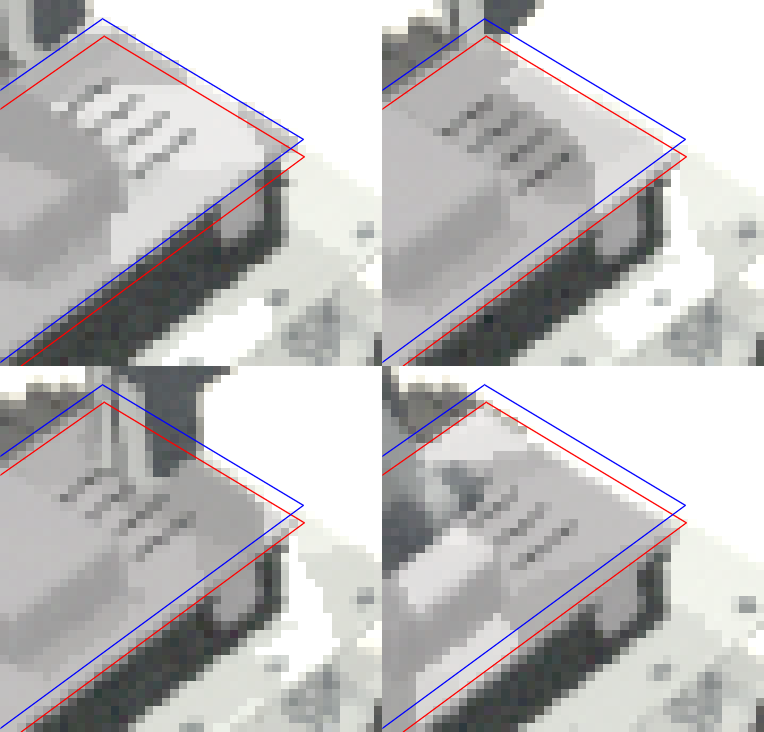

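Call:
servo_tool(rows=[{"dx": 0,"dy": 0,"dz": -0.25,"rx": 0.1,"ry": 0.1,"rz": 0,"fingers": 1}])

```text
clock: 18.58
tool_pos: [554.4, -190.7, 109.4]
orientation: [0.698, 0.716, 0.0, 0.0]
ft_force: [0.0, 1.2, 9.1]
gripper_width: 0.001
```

Call:
servo_tool(rows=[{"dx": 0,"dy": 0,"dz": -0.25,"rx": 0,"ry": 0,"rz": 0,"fingers": 1}])

```text
clock: 18.7
tool_pos: [554.9, -190.7, 107.3]
orientation: [0.698, 0.716, 0.001, 0.001]
ft_force: [-0.5, 3.3, 11.7]
gripper_width: -0.005
```

Call:
servo_tool(rows=[{"dx": 0,"dy": 0,"dz": -0.25,"rx": 0,"ry": 0,"rz": 0,"fingers": 1}])

```text
clock: 18.82
tool_pos: [555.3, -190.7, 105.4]
orientation: [0.698, 0.716, 0.001, 0.001]
ft_force: [-0.7, 3.2, 13.6]
gripper_width: -0.002
```

Call:
servo_tool(rows=[{"dx": 0,"dy": 0,"dz": -0.25,"rx": 0,"ry": 0,"rz": 0,"fingers": 1}])

```text
clock: 18.95
tool_pos: [555.8, -190.8, 103.5]
orientation: [0.698, 0.716, 0.001, 0.002]
ft_force: [-2.3, 3.4, 17.5]
gripper_width: 0.0
```

Call:
servo_tool(rows=[{"dx": 0,"dy": 0,"dz": -0.25,"rx": 0,"ry": 0,"rz": 0,"fingers": 1}])

```text
clock: 19.08
tool_pos: [556.2, -190.7, 101.9]
orientation: [0.698, 0.716, 0.002, 0.002]
ft_force: [-3.0, 3.0, 19.5]
gripper_width: -0.004
```

Call:
servo_tool(rows=[{"dx": 0,"dy": 0,"dz": 2,"rx": 0.1,"ry": 0.3,"rz": 0,"fingers": 1},{"dx": 0,"dy": 0,"dz": 2,"rx": 0,"ry": 0,"rz": 0,"fingers": 1},{"dx": -1,"dy": 0,"dz": 1.2,"rx": 0,"ry": 0,"rz": 0,"fingers": 1},{"dx": -3.5,"dy": 0,"dz": 0,"rx": 0,"ry": 0,"rz": 0,"fingers": 1},{"dx": -3.0,"dy": 0,"dz": 0,"rx": 0,"ry": 0,"rz": 0,"fingers": 1}])

```text
clock: 19.7
tool_pos: [478.7, -190.5, 154.4]
orientation: [0.698, 0.716, 0.0, -0.001]
ft_force: [0.2, -0.3, -0.1]
gripper_width: -0.0
```

Call:
servo_tool(rows=[{"dx": 0,"dy": 0,"dz": 0,"rx": 0,"ry": 0,"rz": 0,"fingers": 1}])

```text
clock: 19.82
tool_pos: [476.2, -190.0, 154.3]
orientation: [0.698, 0.716, -0.0, -0.001]
ft_force: [-0.5, 0.6, -0.2]
gripper_width: 0.001
```

Run:
```python
from h import *
S=st();print(S["qd"].round(3))
```

```text
t 19.82 tcp [ 476.22 -190.05  154.26] yaw 91.45 zax [-0.0023  0.0015 -1.    ] F [-0.5  0.6 -0.2] w 0.001
[ 0.007  0.01  -0.031  0.004 -0.006  0.007]
```

Call:
servo_tool(rows=[{"dx": -0.5,"dy": -0.15,"dz": -1.5,"rx": -0.1,"ry": -0.1,"rz": 0,"fingers": 1},{"dx": 0,"dy": 0,"dz": -1.2,"rx": 0,"ry": 0,"rz": 0,"fingers": 1},{"dx": 0,"dy": 0,"dz": -0.4,"rx": 0,"ry": 0,"rz": 0,"fingers": 1},{"dx": 0,"dy": 0,"dz": 0,"rx": 0,"ry": 0,"rz": 0,"fingers": 1}])

```text
clock: 20.32
tool_pos: [472.2, -191.9, 122.2]
orientation: [0.698, 0.716, -0.0, 0.0]
ft_force: [0.4, 0.6, -0.6]
gripper_width: -0.004
```

Run:
```python
from h import *
S=st();print(S["qd"].round(3))
```

```text
t 20.32 tcp [ 472.21 -191.85  122.24] yaw 91.43 zax [ 5.e-04 -7.e-04 -1.e+00] F [ 0.4  0.6 -0.6] w -0.004
[ 0.002  0.    -0.007 -0.001  0.001  0.001]
```

Call:
servo_tool(rows=[{"dx": 0,"dy": 0,"dz": -0.4,"rx": 0,"ry": 0,"rz": 0,"fingers": 1}])

```text
clock: 20.45
tool_pos: [472.8, -192.0, 118.4]
orientation: [0.698, 0.716, 0.0, 0.001]
ft_force: [0.1, -0.2, 0.4]
gripper_width: 0.0
```

Call:
servo_tool(rows=[{"dx": 0,"dy": 0,"dz": -0.15,"rx": 0,"ry": 0,"rz": 0,"fingers": 1}])

```text
clock: 20.58
tool_pos: [472.9, -192.0, 116.8]
orientation: [0.698, 0.716, 0.0, 0.001]
ft_force: [0.1, -1.2, 0.3]
gripper_width: -0.001
```

Call:
servo_tool(rows=[{"dx": 0,"dy": 0,"dz": -0.2,"rx": 0,"ry": 0,"rz": 0,"fingers": 1}])

```text
clock: 20.7
tool_pos: [472.9, -192.0, 114.9]
orientation: [0.698, 0.716, 0.0, 0.001]
ft_force: [-2.0, 0.3, 3.1]
gripper_width: 0.001
```

Call:
servo_tool(rows=[{"dx": 0,"dy": 0,"dz": -0.3,"rx": 0,"ry": 0,"rz": 0,"fingers": 1}])

```text
clock: 20.82
tool_pos: [472.6, -191.9, 111.9]
orientation: [0.698, 0.716, -0.0, 0.001]
ft_force: [-5.4, -0.6, 6.8]
gripper_width: -0.001
```

Call:
servo_tool(rows=[{"dx": -0.05,"dy": 0,"dz": -0.3,"rx": 0,"ry": 0,"rz": 0,"fingers": 1}])

```text
clock: 20.95
tool_pos: [472.0, -192.0, 109.0]
orientation: [0.698, 0.716, -0.0, 0.001]
ft_force: [-3.1, 0.0, 10.1]
gripper_width: 0.002
```

Call:
servo_tool(rows=[{"dx": -0.05,"dy": 0,"dz": -0.3,"rx": 0,"ry": 0,"rz": 0,"fingers": 1}])

```text
clock: 21.08
tool_pos: [471.5, -192.1, 106.3]
orientation: [0.698, 0.716, -0.0, 0.001]
ft_force: [-4.2, 1.3, 13.6]
gripper_width: 0.002
```

Call:
servo_tool(rows=[{"dx": -0.05,"dy": 0,"dz": -0.3,"rx": 0,"ry": 0,"rz": 0,"fingers": 1}])

```text
clock: 21.2
tool_pos: [471.0, -192.2, 103.7]
orientation: [0.698, 0.716, -0.0, 0.001]
ft_force: [-4.2, 1.5, 16.8]
gripper_width: 0.0
```

Call:
servo_tool(rows=[{"dx": -0.05,"dy": 0,"dz": -0.3,"rx": 0,"ry": 0,"rz": 0,"fingers": 1}])

```text
clock: 21.32
tool_pos: [470.6, -192.2, 101.2]
orientation: [0.698, 0.716, -0.0, 0.002]
ft_force: [-5.8, 2.3, 19.6]
gripper_width: 0.002
```

Call:
servo_tool(rows=[{"dx": -0.05,"dy": 0,"dz": -0.2,"rx": 0,"ry": 0,"rz": 0,"fingers": 1}])

```text
clock: 21.45
tool_pos: [470.2, -192.3, 99.8]
orientation: [0.698, 0.716, 0.0, 0.002]
ft_force: [-4.9, 3.1, 20.5]
gripper_width: 0.001
```

Call:
servo_tool(rows=[{"dx": -0.05,"dy": 0,"dz": -0.2,"rx": 0,"ry": 0,"rz": 0,"fingers": 1}])

```text
clock: 21.58
tool_pos: [469.9, -192.3, 98.6]
orientation: [0.698, 0.716, 0.0, 0.003]
ft_force: [-4.8, 2.7, 22.6]
gripper_width: 0.001
```

Call:
servo_tool(rows=[{"dx": -0.05,"dy": 0,"dz": -0.2,"rx": 0,"ry": 0,"rz": 0,"fingers": 1}])

```text
clock: 21.7
tool_pos: [469.7, -192.4, 97.4]
orientation: [0.698, 0.716, 0.001, 0.003]
ft_force: [-5.8, 3.5, 24.5]
gripper_width: -0.006
```

Call:
servo_tool(rows=[{"dx": 0,"dy": 0,"dz": 2,"rx": 0.2,"ry": 0.3,"rz": 0,"fingers": 1},{"dx": 0,"dy": 0,"dz": 3,"rx": 0,"ry": 0,"rz": 0,"fingers": 1},{"dx": 0,"dy": 2,"dz": 4,"rx": 0,"ry": 0,"rz": 0,"fingers": 1},{"dx": -1,"dy": 5,"dz": 3,"rx": 0,"ry": 0,"rz": 0,"fingers": 1},{"dx": -1,"dy": 5,"dz": 0,"rx": 0,"ry": 0,"rz": 0,"fingers": 1}])

```text
clock: 22.32
tool_pos: [451.6, -72.5, 221.4]
orientation: [0.7, 0.714, 0.001, 0.002]
ft_force: [1.3, 0.4, -0.6]
gripper_width: 0.001
```

Call:
servo_tool(rows=[{"dx": -1,"dy": 5,"dz": 0,"rx": 0,"ry": 0,"rz": 0,"fingers": 1},{"dx": -1,"dy": 5,"dz": 0,"rx": 0,"ry": 0,"rz": 0,"fingers": 1},{"dx": -1,"dy": 5,"dz": 0,"rx": 0,"ry": 0,"rz": 0,"fingers": 1},{"dx": 0,"dy": 0,"dz": 0,"rx": 0,"ry": 0,"rz": 0,"fingers": 1}])

```text
clock: 22.82
tool_pos: [419.9, 84.5, 222.2]
orientation: [0.699, 0.715, 0.003, 0.003]
ft_force: [-0.1, -0.6, -0.7]
gripper_width: -0.004
```

Run:
```python
from h import *
S=st()
snap("scene","s14");snap("top","t14")
p=(518.1,-191.0,113.5,.027)
A=rimc(p,68,36.5,3);B=rimc(p,68,36.5,9)
over("pics/s14.png","pics/ov14.png",(200,130,285,198),9.2,[],gain=1.1,gam=.5)
over("pics/s14.png","pics/ov14b.png",(200,130,285,198),9.2,[(A,(0,0,255))],gain=1.1,gam=.5)
t=cv2.imread("pics/t14.png")
b=cv2.resize(t[195:305,370:470],None,fx=5.4,fy=5.4,interpolation=2)
cv2.imwrite("pics/rb14.png",np.clip(b*1.8,0,255).astype('uint8'))
```

```text
t 22.82 tcp [419.94  84.47 222.21] yaw 91.32 zax [ 8.8e-03 -5.0e-04 -1.0e+00] F [-0.1 -0.6 -0.7] w -0.004
```

View pics/ov14.png

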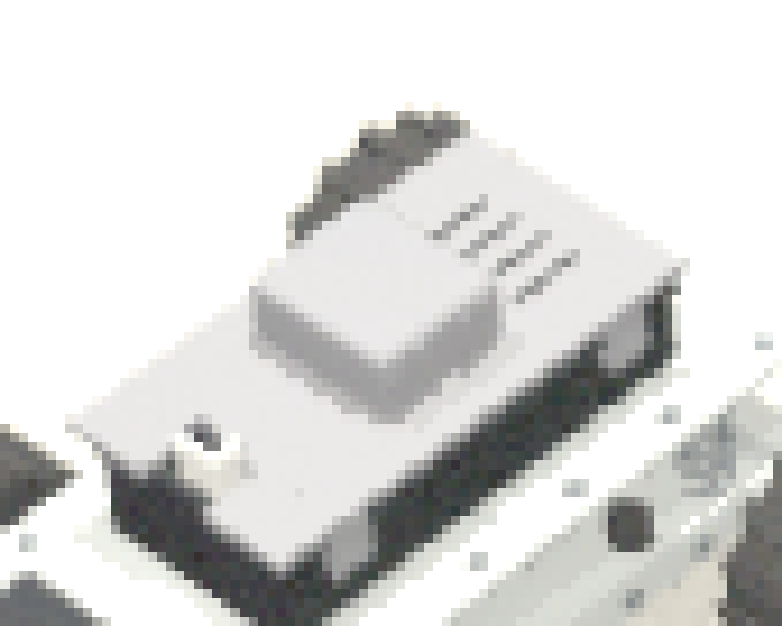

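View pics/ov14b.png

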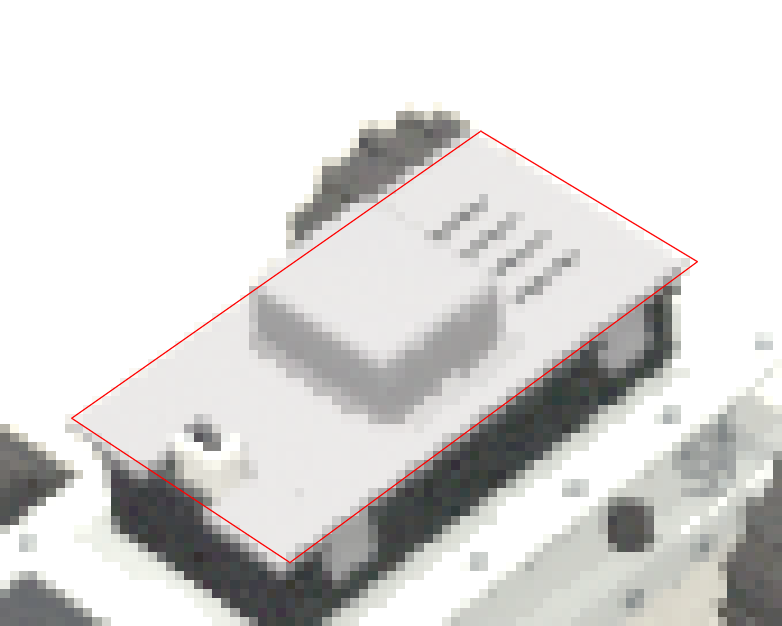

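View pics/rb14.png

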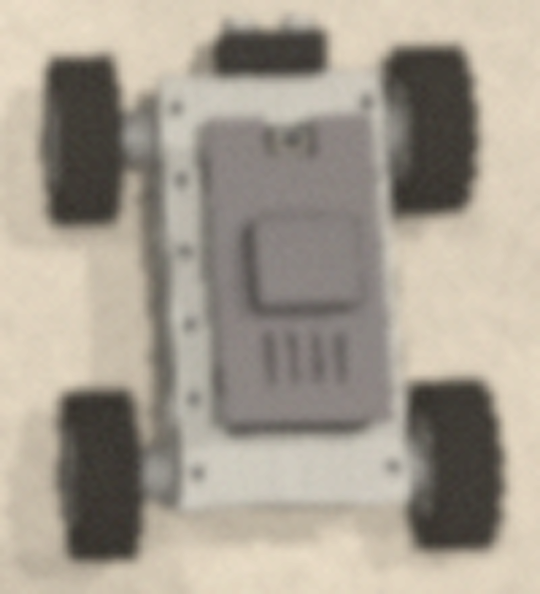

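Run:
```python
import cv2,numpy as np
s=cv2.imread("pics/s14.png")
def g(x0,y0,x1,y1,f):
    a=cv2.resize(s[y0:y1,x0:x1],None,fx=f,fy=f,interpolation=0)
    return (255*(np.clip(a/160.,0,1))**.6).astype('uint8')
a=g(222,176,252,206,13);b=g(256,152,286,182,13)
cv2.imwrite("pics/arms.png",np.hstack([a,b]))
```

```text
(no output)
```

View pics/arms.png

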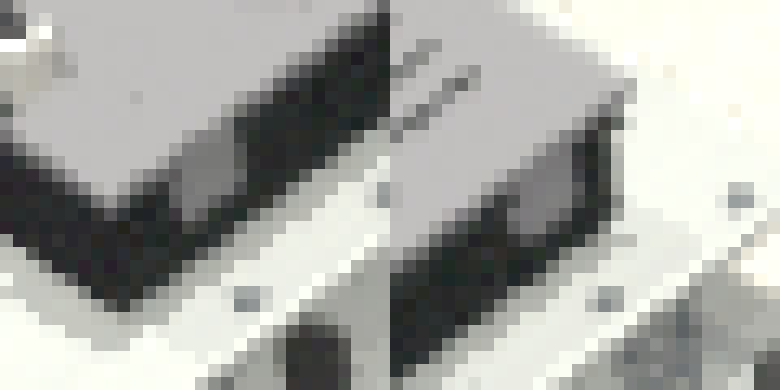

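Run:
```python
import cv2,numpy as np
rows=[]
for n in("s8","s10","s14"):
    s=cv2.imread(f"pics/{n}.png")
    def g(x0,y0,x1,y1,f):
        a=cv2.resize(s[y0:y1,x0:x1],None,fx=f,fy=f,interpolation=0)
        return (255*(np.clip(a/160.,0,1))**.6).astype('uint8')
    rows.append(np.hstack([g(228,180,253,198,10),g(258,157,283,175,10)]))
cv2.imwrite("pics/arms3.png",np.vstack(rows))
```

```text
(no output)
```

View pics/arms3.png

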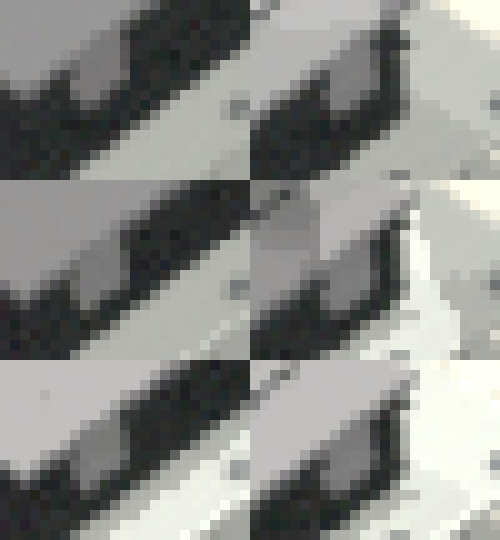

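Run:
```python
import cv2,numpy as np
rows=[]
for n in("s8","s10","s14"):
    s=cv2.imread(f"pics/{n}.png")
    def g(x0,y0,x1,y1,f):
        a=cv2.resize(s[y0:y1,x0:x1],None,fx=f,fy=f,interpolation=0).astype(float)
        return np.clip((a-60)*1.9,0,255).astype('uint8')
    rows.append(np.hstack([g(203,160,233,180,10),g(228,145,263,165,10)]))
m=np.vstack(rows)
cv2.imwrite("pics/far3.png",m)
from h import *
def fit(n,chan):
    s=cv2.imread(f"pics/{n}.png").astype(float)
    return s
# far edge subpixel: r-b colour transition along columns
for n in("s8","s10","s12","s14"):
    s=cv2.GaussianBlur(cv2.imread(f"pics/{n}.png"),(0,0),.7).astype(float)
    d=s[...,2]-s[...,0]
    out=[]
    for c in range(212,231,2):
        col=d[150:185,c]; g=np.diff(col); k=np.argmin(g); w=-g[max(0,k-2):k+3]; w=np.clip(w,0,None)
        out.append(150.5+ (np.arange(max(0,k-2),max(0,k-2)+len(w))*w).sum()/w.sum())
    print(n,np.round(out,1))
```

```text
s8 [168.7 167.1 166.2 164.5 163.1 161.7 160.4 159.3 156.4 155.1]
s10 [171.1 169.6 168.3 167.  165.4 164.  162.6 160.8 158.7 157.1]
s12 [171.2 169.5 168.4 166.7 165.3 164.1 162.6 161.3 158.9 157.4]
s14 [171.1 169.5 168.2 166.9 165.5 164.2 162.6 161.2 158.7 157.3]
```

View pics/far3.png

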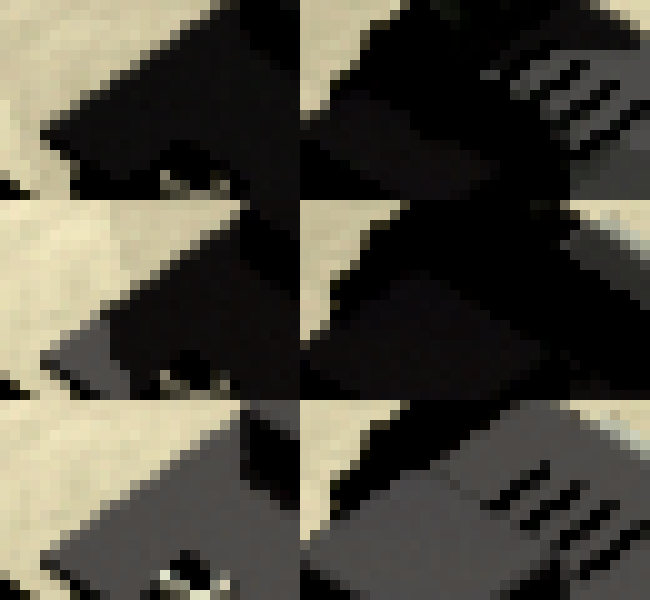

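Run:
```python
from h import *
st(); print(ctrl.job_done())
```

```text
t 22.93 tcp [420.89  82.12 222.22] yaw 91.19 zax [ 0.0091 -0.0012 -1.    ] F [-0.2 -0.7  0.6] w 0.001
the job is handed in; nothing more can be done
None
```

I fitted the grey cover over the bay with its notch round the power switch, pressed it until both ends went home, moved the arm clear and handed the job in at about 23 s. My checks say it is seated, but I could not see the right-hand clips directly.

**Pressing:** The front press gave way at about 13.5 N. The force fell to about 11 N and stayed nearly flat before rising again. The pictures after it show both ends already down, so the rear pair seems to have snapped then too. I pressed the rear three more times, up to 24.5 N, and the front again to 19.5 N. None of these gave a further snap. I stayed below the roughly 31 N at which the bump stops are reached.

**Last checks, arm clear:**
- **Drop:** The far front edge dropped about 2.2 px. The visible left clip arms, front and rear, dropped about 2 px. That is roughly 5–6 mm, which matches the drop from resting on the bead to home.
- **Level:** Both left clip arms sit at about the same height above the deck.
- **Switch:** The switch stands up through the notch.

**Checks that disagreed or are incomplete:**
- **Rear height:** Touching the plate gave about 116.2 mm at the front and 117.1 mm at the rear. The rear therefore reads about 1 mm higher, which is under the 1.5 mm expected of an unsnapped end.
- **Rear snap:** I did not see a clear force drop for the rear pair alone. That they snapped rests on the pictures and the touch heights.
- **Cameras:** The two cameras differed by several mm on where the bay is. I settled that by feeling the pins against the bay walls.

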